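# Swap the pins of a sloping notching jig and lock its swing clamp

## Robot

A 6-joint arm with a two-finger parallel gripper is mounted at the origin on the work surface; the furniture and walls round the work are solid. World frame = base frame: x ahead of the robot, y to its left, z up, the work surface at z = 0. Lengths are in m, angles in rad, forces in N, time in s.
With the tool pointing down it reaches from about 0.325 to 0.925 m from the base axis. Payload 3.1 kg.
Tool frame: the origin (TCP) lies on the centre line of the jaws, within the pads' length; the fingertips stand 25 mm ahead of it and the grasp point (between the pads) lies 6 mm ahead of it; z points along the fingers, x is the direction in which the jaws open and shut, and the axes are right-handed (so a half turn about z gives the same grasp; the last joint's range is limited). The gripper opens to 85 mm and grips with 20 to 120 N. Pads are 22 mm wide; open, the fingers measure 114 mm over their backs; the gripper's body (76 mm by 85 mm) begins 54 mm behind the grasp point. The pads swing forward as they close: fully open they stand 13 mm farther back than shut.
Start: joints at [-1.304, 0.217, 1.613, -0, 1.311, -0.112], TCP at [0.231, -0.581, 0.23] pointing down, gripper open.
Joint ranges: [-2.75, 2.75], [-0.78, 2.1], [0.31, 2.55], [-1.13, 4.27], [0.13, 2.63], [-2.58, 2.58]. Speed limits (rad/s): [2.79, 2.79, 3.14, 3.14, 3.14, 3.14].

## Interface

Orientations are given as [roll, pitch, yaw] about the fixed x, y, z axes, in that order (R = Rz(yaw) Ry(pitch) Rx(roll)).
In Python, from workcell import manip gives the robot as it stands.
- The arm moves only by the tool apply_moves, never from a script. Its argument "targets" is one flat list of numbers, 6 for each row, row after row: the shift along the tool's x, y, z in m, then the turn, a rotation vector about the tool's x, y, z in degrees. A call has 1 to 20 rows; each row is the pose to reach, as a shift and turn from the pose commanded when the call began, along the tool's axes at that moment; what a row does not reach only later rows make up. A row lasts 1/8 s, in which the tool goes at most 62.5 mm and 10.7 degrees, less where a joint would pass 70% of its speed; a pose out of reach is approached as far as the arm can. A call with a gripper value outside its range is refused whole. "hand" is the gripper command: -1 is fully open, 1 is shut, values between are in proportion, set as the call begins (left out, the last holds). The fingers move at their own pace and stop on an object; the grip force is fixed at half the most. Time passes only in rows, so rows that repeat a pose let the fingers close. It gives the time, the measured TCP pose, the force and the opening at its end, in the units of the state.
- manip.get_obs(): the state, without advancing time (a new reading comes with each control period).
- manip.camera(name): name is "scene" or "top" or "wrist"; returns a dict with "img" (420x560x3 uint8, red, green, blue), "intrinsics" (3x3 intrinsics, pixels), "R" (3x3) and "t" (3): a world point X has camera coordinates R X + t. Camera axes: x right, y down, z forward; pixel columns grow to the right and rows downward; lengths in m; the calibration is good to about 2 mm. A picture is of the moment at which its call begins. There is no depth.
- manip.finish_job(): hands the job in, once; it reports no verdict.
The state is a dict: "time": time; "joint_pos": joint angles; "dq": joint speeds; "joint_torque": joint torques, N m; "tool_pos": TCP position; "tcp_rot": TCP orientation; "force": force on the tool from outside, world axes, zero at the start; "wrist_torque": the same for the moment, N m; "opening": opening from 0.0 (shut) to 1.0 (fully open).
Only numpy, scipy, OpenCV 4.12 (cv2) and the standard library are available. Lean on these libraries where they do the work, as an engineer would, in place of code of your own. Each camera call takes 0.05 s, during which the arm holds its last target.

## Task

Free the sloping jig and lock its clamp: first squeeze the side button of the quick-release pin with the orange button and cap, draw it out of the bed and park it fully home in the empty orange-banded dock. Then swing the red-knobbed clamp arm closed against its stop post, take the green-button pin from its dock and, keeping its button squeezed in, push it fully home through the lined-up holes of arm and bed; only then let the button spring out so that the pin is locked. Leave both pins released and do not disturb the other things on the bench.

Things in the scene. Friction and masses are not known exactly. Their poses are not given: they have to be found in the camera images.
- long_pin: The working pin (green button and cap), loose, 116 mm long, about 0.18 kg. Origin: centre of the collar's lower (seating) face; z along the pin towards the handle. Steel shank 16 mm thick, z=0 to -58 mm, its last 12 mm tapering to 7 mm. Collar 30 mm across, z=0 to 8 mm. Black handle block z=8 to 58 mm, 26 mm along x, 34 mm along y, green button on its +y face.
- long_pin_button (a joint): Press of the green button in m: 0 = out (balls out, locked), 0.005 = flush with the handle (balls drawn in). Sprung: 3.6 N to start it, 8 N when flush.
- short_pin: The transit pin (orange button and cap), loose. It starts locked in the bed's lock hole, collar on the boss (bed z=10 mm), standing square to the slope, its y axis (button side) up the slope, and blocks the arm. Same handle, button, origin and axes as the green pin, but the shank ends at z=-53.5 mm and the balls lie at z=-32.5 to -39.5 mm.
- bed: Sloping bed of the jig, fixed. Origin: lock hole axis at the bed's upper face, 100 mm above the worktop. z = slope's outward normal = hole axis, 0.52 rad (30 deg) from vertical, leaning to the robot; x up the slope, y level. Plate x -115 to 45, y -105 to 75 mm, 12 mm thick; 50x50 mm boss to z=10 mm. Hole 18.5 mm, open below. Stop post at x=24, y=42, top z=22 mm.
- lock_hole (a point): Where the collar centre of a fully home pin comes to lie: on the lock hole's axis, at the height of the arm's upper face (bed z=22 mm). From here to the bed's lower face is 34 mm. Axes as the bed's.
- clamp_pivot (a point): Point on the clamp arm's pivot axis (bed x=0, y=-85, z=22 mm); the axis is parallel to the bed's z. A screw head stands 6 mm above the arm here.
- clamp_arm (a joint): Angle of the clamp arm in rad: 0 = closed, against its stop, its hole over the lock hole; it grows as the arm swings open, down the slope towards the robot (positive turn about the bed's z). Range 0 to 1.3. Stiff: it stays where it is left; about 2 N at the knob moves it.
- clamp_knob (a point): Point on the axis of the red upright knob on the clamp arm, 12 mm below the knob's flat top and 20 mm above the arm's upper face (bed z=42 mm). Knob: 20 mm in diameter, 32 mm tall above the arm, its axis 135 mm from the pivot axis; 50 mm beyond the arm's hole.
- clamp_hole (a point): Centre of the arm's hole (18.5 mm) at the arm's upper face, 85 mm from the pivot axis. Arm: aluminium, 36 mm wide, 10 mm thick (bed z=12 to 22 mm).
- weight: Bystander: brass-coloured check weight, 38 mm wide, 62 mm tall, standing right of the jig. Origin: centre of its underside.
- insert: Bystander: grey serrated jaw insert, 25x50x13 mm, lying right of the jig. Origin: centre of its underside.
- bend_rest: Bystander: grey bend-test support with two rollers, 50x140x43 mm, behind the jig. Origin: centre of its underside.
- bars: Bystander: black slotted block with standing bars, 52x100x90 mm, behind the jig to the right. Origin: centre of its underside.
- cup: Bystander: green mug, 86x116x94 mm, left of the holder. Origin: centre of its underside.
- pin_grip (a point): Middle of the long pin's handle at the height of its button (pin z=34 mm), axes as the pin's. The round button, 13 mm across, stands 5 mm out of the +y face: a grip across y with a finger over the button presses it flush.
- pin_balls (a point): Point on the long pin's axis between its two brass locking balls (pin z=-40.5 mm). The balls, 7 mm across, stand 3 mm out of the shank on its +x and -x sides; they stop the pin passing a hole either way (parked in a dock too) until the button is pressed at least 3.5 mm.
- short_pin_button (a joint): Press of the orange button in m, just like the green one.
- green_dock: Green-banded wooden dock, 70 (x) x 60 (y) x 75 mm (z), fixed. Origin: centre of its underside. One upright 19.5 mm through hole in the middle of its 30 mm thick top board; a parked pin's collar rests on the top face (z=75 mm). The green-button pin stands in it, its y axis within 0.35 rad of the dock's y.
- orange_dock: Orange-banded wooden dock, 70 (x) x 60 (y) x 75 mm (z), fixed. Origin: centre of its underside. One upright 19.5 mm through hole in the middle of its 30 mm thick top board; a parked pin's collar rests on the top face (z=75 mm). Empty at the start.
- orange_dock_hole (a point): Mouth of the orange dock's hole, on its top face: where the collar centre of the fully home orange pin comes to lie. Axes as the dock's.
Not all that is in view belongs to the job. What is shaped like the orange_dock but pink or turquoise is not meant.

How it is judged:
By the outcome, as a careful person would: the job done as asked, in the order asked, and still so for the second after the job is handed in, with the robot touching nothing.
It also fails if it takes over 72 s, if anything falls off the work surface, if the arm or the gripper's body presses on something with over 40 N, if the wrist force passes 120 N, or if a joint passes its speed limit or range.

## Working session

There is one attempt and no reset: what is moved stays moved. The work goes in short steps, Python scripts to look and compute and a tool call to move; the robot and the scene stay as the last step left them, time stands still between calls to the robot, and variables do not carry over. Pictures are saved under pics/ and viewed, and the job is handed in when it is done.

Besides the shell and the picture viewer there is one more tool, called after "Request:" as name(argument=value, ...), one argument or row to a line, values as JSON. apply_moves: Moves the arm, as the interface text tells. Its arguments: {"type":"object","properties":{"targets":{"type":"array"},"hand":{"type":"number"}},"required":["targets"]}

```bash
mkdir -p pics; ls; cat > h.py <<'E'
import numpy as np, cv2
from workcell import manip
from scipy.spatial.transform import Rotation as Ro
def snap(n,fn):
    c=manip.camera(n); cv2.imwrite('pics/'+fn,cv2.cvtColor(c['img'],cv2.COLOR_RGB2BGR))
    np.savez('pics/'+fn+'.npz',K=c['intrinsics'],R=c['R'],t=c['t'],img=c['img']); return c
def load(fn):
    d=np.load('pics/'+fn+'.npz'); return {'intrinsics':d['K'],'R':d['R'],'t':d['t'],'img':d['img']}
def ray(c,uv):
    R=np.array(c['R']);t=np.array(c['t']);K=np.array(c['intrinsics'])
    d=R.T@np.linalg.inv(K)@np.array([uv[0],uv[1],1.]);return -R.T@t,d/np.linalg.norm(d)
def onz(c,uv,z):
    o,d=ray(c,uv);return o+d*(z-o[2])/d[2]
def tri(l):
    A=np.zeros((3,3));b=np.zeros(3)
    for c,uv in l:
        o,d=ray(c,uv);P=np.eye(3)-np.outer(d,d);A+=P;b+=P@o
    X=np.linalg.solve(A,b)
    return X,[np.linalg.norm((np.eye(3)-np.outer(ray(c,uv)[1],ray(c,uv)[1]))@(X-ray(c,uv)[0])) for c,uv in l]
def proj(c,X):
    p=np.array(c['intrinsics'])@(np.array(c['R'])@np.array(X)+np.array(c['t']));return p[:2]/p[2]
def crop(fn,x0,y0,x1,y1,s,out):
    im=cv2.imread('pics/'+fn)[y0:y1,x0:x1];cv2.imwrite('pics/'+out,cv2.resize(im,None,fx=s,fy=s,interpolation=cv2.INTER_CUBIC))
E
python3 - <<'E'
from h import *
np.set_printoptions(precision=4,suppress=True)
for n in ['scene','top','wrist']:
    c=snap(n,n+'0.png'); print(n,ray(c,(280,210)),c['intrinsics'][0])
print(manip.get_obs())
E
```

```text
pics
scene (array([-0.5185,  0.7159,  0.9165]), array([ 0.7024, -0.4604, -0.5428])) [507.2627   0.     273.4721]
top (array([0.3939, 0.0377, 1.306 ]), array([ 0.1239, -0.0123, -0.9922])) [498.9627   0.     270.9444]
wrist (array([ 0.3008, -0.5527,  0.372 ]), array([-0.2794, -0.1025, -0.9547])) [294.2343   0.     281.5288]
{'time': 0.15, 'joint_pos': array([-1.3042,  0.2176,  1.6146,  0.    ,  1.3113, -0.1122]), 'dq': array([ 0.0018,  0.    , -0.0053,  0.0008, -0.0003, -0.0002]), 'joint_torque': array([ -0.0001, -39.7452, -30.4415,  -0.0002,   0.0058,   0.    ]), 'tool_pos': array([ 0.231 , -0.5801,  0.2286]), 'tcp_rot': array([-3.1414,  0.0019, -1.192 ]), 'force': array([-0.7616,  0.4515, -0.1485]), 'wrist_torque': array([-0.0087, -0.025 , -0.029 ]), 'opening': 0.9987918581229703}
```

View pics/scene0.png

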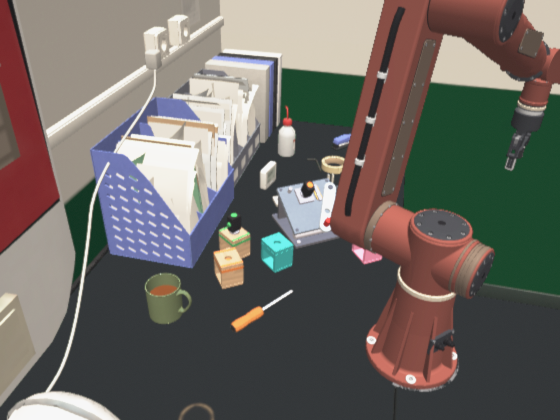

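View pics/top0.png

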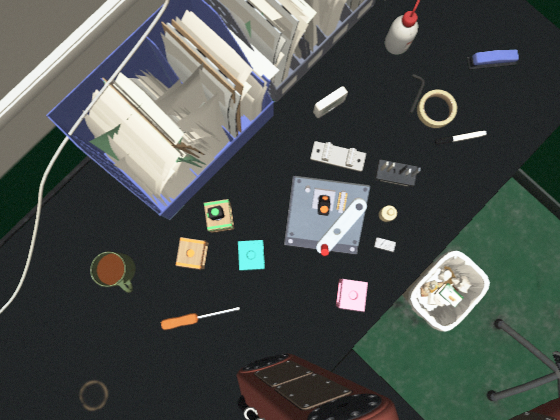

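View pics/wrist0.png

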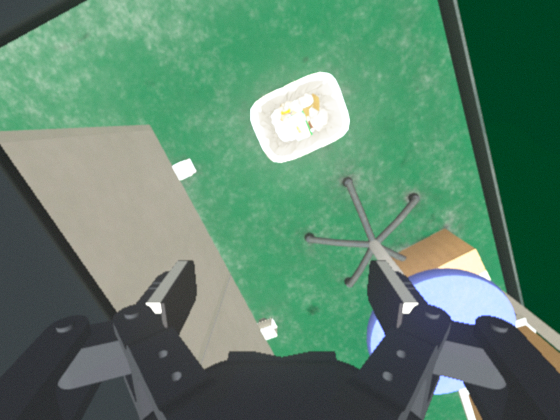

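The top view shows the jig bed at about (327,215). The orange pin stands at (324,205) and the red knob is at (325,250). The dock candidates are orange at (192,253), turquoise at (251,255), pink at (352,295) and green with its pin at (218,214). The wooden dock with the orange band at (192,253) fits the description, and I'll confirm it in enlarged crops.

```bash
python3 - <<'E'
from h import *
crop('top0.png',165,165,415,320,3.2,'topc.png')
crop('scene0.png',200,150,400,300,4,'scenec.png')
E
```

```text
(no output)
```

View pics/topc.png

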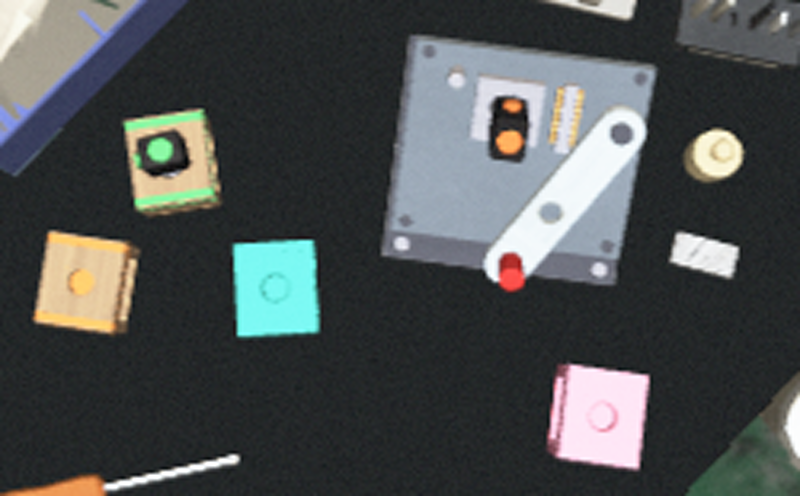

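View pics/scenec.png

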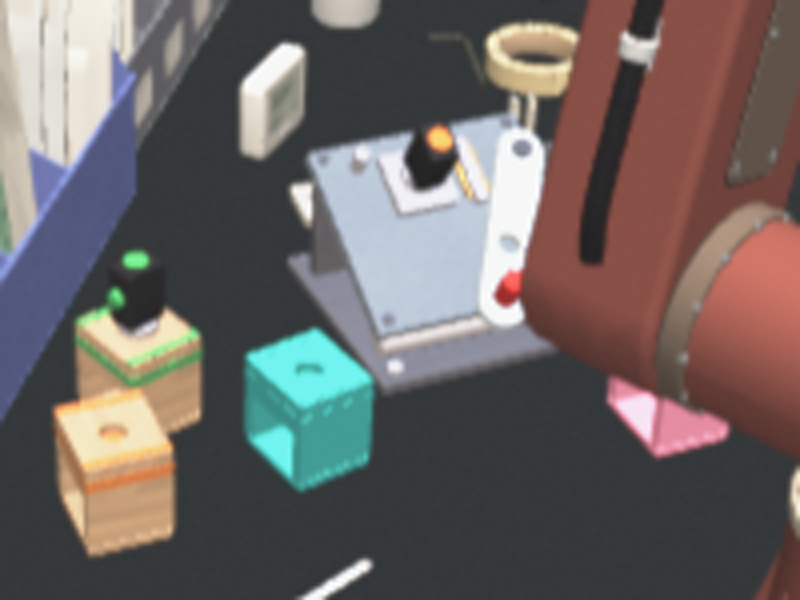

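The orange-banded wooden dock at top px (192,253), with an empty hole, is confirmed. The turquoise and pink ones are decoys. Next comes a rough measurement.

```bash
python3 - <<'E'
from h import *
np.set_printoptions(precision=4,suppress=True)
T=load('top0.png');S=load('scene0.png')
f=lambda a,b:(165+(a+.5)/3.2-.5,165+(b+.5)/3.2-.5)
g=lambda a,b:(200+(a+.5)/4-.5,150+(b+.5)/4-.5)
ul=onz(T,f(411,37),.1225);ur=onz(T,f(656,67),.1225);ll=onz(T,f(388,229),.0425);lr=onz(T,f(624,259),.0425)
print('bed corners',ul,ur,ll,lr)
for a,b in((ul,ur),(ll,lr)):
    d=(a-b)[:2];print(np.linalg.norm(d),np.arctan2(-d[0],d[1]))
for a,b in((ul,ll),(ur,lr)):
    d=(a-b)[:2];print(np.linalg.norm(d),160*np.cos(.5236),np.arctan2(d[1],d[0]))
yaw=np.arctan2(-(ul-ur)[0],(ul-ur)[1])
def bed(o,y):
    return Ro.from_euler('z',y).as_matrix()@Ro.from_euler('y',-.5236).as_matrix()
# orange cap & green cap
def blob(c,lo,hi,box):
    hsv=cv2.cvtColor(c['img'],cv2.COLOR_RGB2HSV);m=cv2.inRange(hsv,lo,hi);x0,y0,x1,y1=box
    mm=np.zeros_like(m);mm[y0:y1,x0:x1]=m[y0:y1,x0:x1]
    n,l,s,ce=cv2.connectedComponentsWithStats(mm);return [(s[i][4],ce[i].round(1)) for i in range(1,n) if s[i][4]>5]
for c,b in((T,[312,190,335,220]),(S,[295,175,320,200])):print('or',blob(c,(5,150,150),(20,255,255),b))
for c,b in((T,[206,205,226,225]),(S,[220,210,245,230])):print('gr',blob(c,(50,120,80),(75,255,255),b))
for c,b in((T,[312,240,335,260]),(S,[315,210,340,230])):print('red',blob(c,(0,150,100),(4,255,255),b),blob(c,(175,150,100),(180,255,255),b))
print('odock corners',[onz(T,f(*p),.075) for p in((50,234),(129,240),(36,322),(115,331))], 'hole',onz(T,f(82,281),.075), 'hole low',onz(T,f(82,281),.0))
print('gdock corners',[onz(T,f(*p),.075) for p in((124,119),(204,110),(140,214),(218,206))])
print('hole s',onz(S,g(113,432),.075))
E
```

```text
bed corners [ 0.6233 -0.0098  0.1225] [ 0.5976 -0.1931  0.1225] [0.4845 0.0082 0.0425] [ 0.4581 -0.1776  0.0425]
0.18512749206566298 -0.13906551819696708
0.18770688127862328 -0.14089465608214558
0.13993021844997192 138.56396665327023 -0.12870704159489915
0.14032389153483785 138.56396665327023 -0.11035289689537453
or [(np.int32(18), array([324.7, 197.4])), (np.int32(47), array([323.7, 208.9]))]
or [(np.int32(10), array([308.4, 184.4]))]
gr []
gr [(np.int32(20), array([233.5, 214.5])), (np.int32(15), array([228.5, 224.1]))]
red [(np.int32(70), array([324.4, 250.2]))] []
red [(np.int32(31), array([327.3, 221.5]))] []
odock corners [array([0.482 , 0.2701, 0.075 ]), array([0.4765, 0.209 , 0.075 ]), array([0.4145, 0.2803, 0.075 ]), array([0.4068, 0.2196, 0.075 ])] hole [0.4454 0.2452 0.075 ] hole low [0.4486 0.2578 0.    ]
gdock corners [array([0.5709, 0.2132, 0.075 ]), array([0.5771, 0.1508, 0.075 ]), array([0.4965, 0.2006, 0.075 ]), array([0.5019, 0.1402, 0.075 ])]
hole s [0.4418 0.2471 0.075 ]
```

```bash
cat >> h.py <<'E'
np.set_printoptions(precision=4,suppress=True)
BY=-0.130
B0=np.array([.573,-.082,.1])
def bedR(y=BY): return Ro.from_euler('z',y).as_matrix()@Ro.from_euler('y',-np.pi/6).as_matrix()
def toolbed(y=BY,flip=False):
    b=bedR(y); R=np.column_stack([b[:,0],-b[:,1],-b[:,2]])
    return R@np.diag([-1,-1,1]) if flip else R
def cur():
    o=manip.get_obs();return np.array(o['tool_pos']),Ro.from_euler('xyz',o['tcp_rot']).as_matrix(),o
def delta(p,R,base=None):
    p0,R0=cur()[:2] if base is None else base
    return np.r_[(R0.T@(np.array(p)-p0))*1000,Ro.from_matrix(R0.T@R).as_rotvec(degrees=True)]
def down(yaw): # tool down, tool x at yaw
    c,s=np.cos(yaw),np.sin(yaw);return np.array([[c,s,0],[s,-c,0],[0,0,-1.]])
E
python3 - <<'E'
from h import *
b=bedR()
print(delta(B0+.22*b[:,2],toolbed()))
W=load('wrist0.png');p,R,o=cur();o,d=ray(W,(281,210));print('cam in tool',R.T@(o-p),R.T@d)
E
```

```text
[-389.9716 -405.8941  -61.0667   15.8476   27.1948  -59.4205]
cam in tool [ 0.0001 -0.075  -0.1434] [-0.0028  0.2977  0.9546]
```

Request:
apply_moves(
  targets=[-0.195, -0.203, -0.06, 8, 13.5, -30, -0.39, -0.406, -0.061, 15.8, 27.2, -59.4, -0.39, -0.406, -0.061, 15.8, 27.2, -59.4, -0.39, -0.406, -0.061, 15.8, 27.2, -59.4, -0.39, -0.406, -0.061, 15.8, 27.2, -59.4, -0.39, -0.406, -0.061, 15.8, 27.2, -59.4, -0.39, -0.406, -0.061, 15.8, 27.2, -59.4, -0.39, -0.406, -0.061, 15.8, 27.2, -59.4, -0.39, -0.406, -0.061, 15.8, 27.2, -59.4, -0.39, -0.406, -0.061, 15.8, 27.2, -59.4, -0.39, -0.406, -0.061, 15.8, 27.2, -59.4, -0.39, -0.406, -0.061, 15.8, 27.2, -59.4, -0.39, -0.406, -0.061, 15.8, 27.2, -59.4, -0.39, -0.406, -0.061, 15.8, 27.2, -59.4],
)

```text
time: 1.9
tool_pos: [0.4638, -0.0699, 0.2905]
tcp_rot: [3.139, -0.524, -0.133]
force: [-1.0, -0.3, -0.1]
opening: 0.999
```

```bash
python3 - <<'E'
from h import *
snap('wrist','w1.png'); print(cur()[2]['joint_pos'],delta(B0+.22*bedR()[:,2],toolbed()))
E
```

```text
[-0.3778 -0.553   2.2398  0.147   0.9487 -0.2998] [-0.146  -1.8492 -0.0742  0.2169 -0.0074 -0.1077]
```

View pics/w1.png

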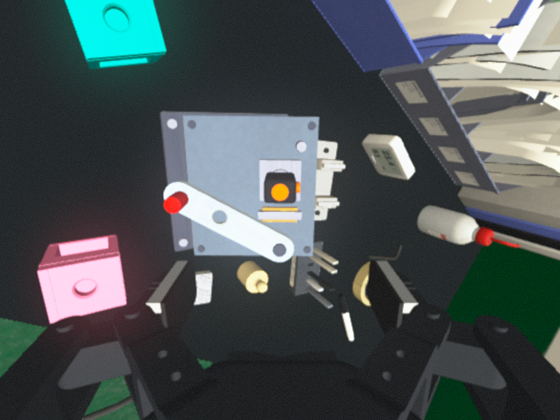

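The wrist view shows the bed square to the view. The boss is at about (280,181), the cap at (280,192), the stop post at (302,146), the pivot screw at (280,250) and the red knob at (174,203). I'll refine these in an enlarged crop.

```bash
python3 - <<'E'
from h import *
crop('w1.png',155,105,335,265,4.4,'w1c.png')
E
```

```text
(no output)
```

View pics/w1c.png

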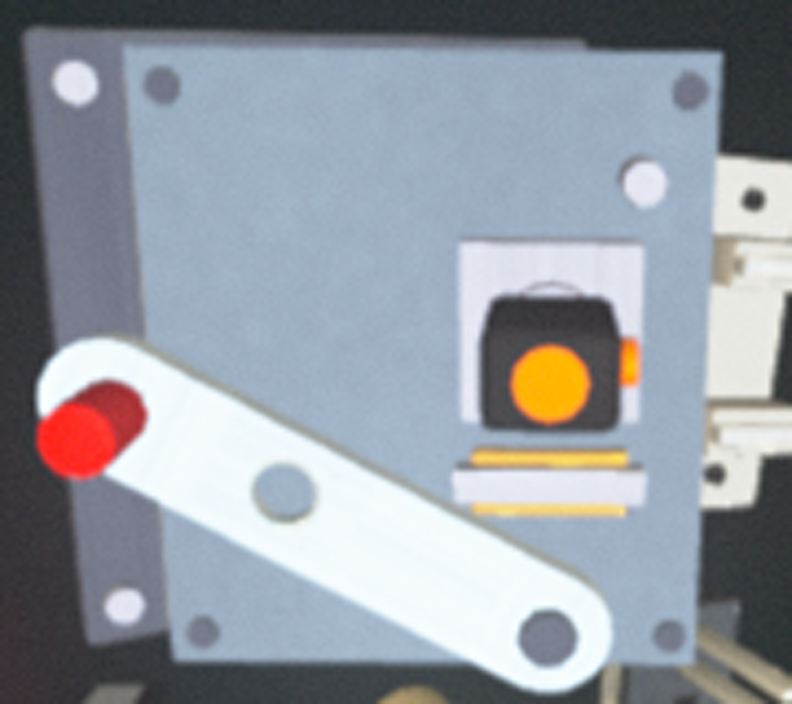

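```bash
python3 - <<'E'
from h import *
W=load('w1.png');f=lambda a,b:(155+(a+.5)/4.4-.5,105+(b+.5)/4.4-.5)
b=bedR()
def onbed(uv,z):
    o,d=ray(W,uv);n=b[:,2];P=B0+n*z
    return (b.T@(o+d*(n@(P-o))/(n@d)-B0))*1000
for nm,p,z,e in [('c1',(123,45),0,(-115,75)),('c2',(722,53),0,(45,75)),('c3',(696,663),0,(45,-105)),('c4',(174,661),0,(-115,-105)),
 ('b1',(459,242),.01,(-25,25)),('b2',(645,241),.01,(25,25)),('b3',(457,421),.01,(-25,-25)),('stop',(644,183),.022,(24,42)),
 ('piv',(548,637),.028,(0,-85)),('cap',(551,384),.068,(0,0)),('knob',(76,441),.054,None),('ahole',(285,492),.022,None)]:
    q=onbed(f(*p),z);print(nm,q[:2],'expected',e, '' if e is None else q[:2]-e)
# both-view check of knob & cap
T=load('top0.png')
print(tri([(T,(323.7,208.9)),(W,f(551,384))]),B0+b@[0,0,.068])
E
```

```text
c1 [-116.2018   76.0563] expected (-115, 75) [-1.2018  1.0563]
c2 [43.9649 73.4714] expected (45, 75) [-1.0351 -1.5286]
c3 [  42.0827 -106.5165] expected (45, -105) [-2.9173 -1.5165]
c4 [-119.2095 -105.2499] expected (-115, -105) [-4.2095 -0.2499]
b1 [-27.0178  24.7009] expected (-25, 25) [-2.0178 -0.2991]
b2 [23.5062 24.7963] expected (25, 25) [-1.4938 -0.2037]
b3 [-28.9097 -25.7787] expected (-25, -25) [-3.9097 -0.7787]
stop [22.2017 41.3971] expected (24, 42) [-1.7983 -0.6029]
piv [ -3.3428 -84.3806] expected (0, -85) [-3.3428  0.6194]
cap [-1.8643 -0.5722] expected (0, 0) [-1.8643 -0.5722]
knob [-120.3596  -18.2736] expected None 
ahole [-76.3466 -42.7592] expected None 
(array([ 0.5383, -0.0781,  0.1568]), [np.float64(0.0002804142018270135), np.float64(0.00028041420182699315)]) [ 0.5393 -0.0776  0.1589]
```

```bash
python3 - <<'E'
from h import *
B=B0+bedR(-.13)@[-.002,-.0004,0]
print(B)
s=open('h.py').read().replace('BY=-0.130','BY=-0.143').replace('[.573,-.082,.1]','%s'%B.round(4).tolist())
open('h.py','w').write(s)
E
python3 - <<'E'
from h import *
print(B0,BY,delta(B0+.08*bedR()[:,2],toolbed()),delta(B0+.05*bedR()[:,2],toolbed()))
E
```

```text
[ 0.5712 -0.0822  0.099 ]
[ 0.5712 -0.0822  0.099 ] -0.143 [ -2.185   -2.4635 139.9125  -0.1556  -0.0082   0.5373] [ -2.1897  -2.3821 169.9123  -0.1556  -0.0082   0.5373]
```

Request:
apply_moves(
  targets=[-0.002, -0.0025, 0.05, 0, 0, 0.5, -0.002, -0.0025, 0.1, 0, 0, 0.5, -0.002, -0.0025, 0.14, 0, 0, 0.5, -0.002, -0.0025, 0.14, 0, 0, 0.5, -0.002, -0.0025, 0.14, 0, 0, 0.5],
)

```text
time: 2.58
tool_pos: [0.5325, -0.0754, 0.1694]
tcp_rot: [-3.14, -0.525, -0.14]
force: [0.3, -0.2, -0.1]
opening: 1.0
```

```bash
python3 - <<'E'
from h import *
snap('wrist','w2.png'); print(cur()[2]['joint_pos'],delta(B0+.05*bedR()[:,2],toolbed()))
E
```

```text
[-0.3258 -0.2076  2.2415  0.1698  0.5951 -0.3025] [-2.2604  1.2509 31.338  -0.1935 -0.2024  0.173 ]
```

View pics/w2.png

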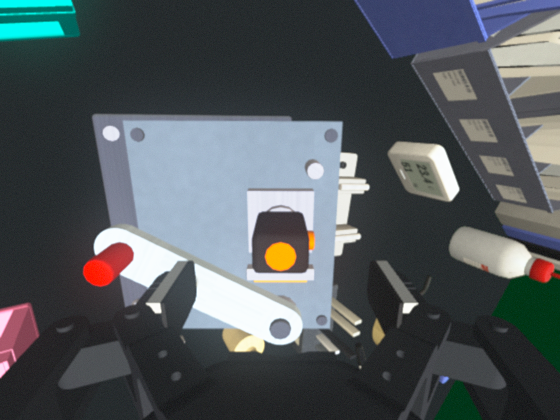

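```bash
python3 - <<'E'
from h import *
crop('w2.png',230,160,350,290,5,'w2c.png')
p,R,_=cur()
for fn in ['w2.png']:
    W=load(fn);o,d=ray(W,(281,210));print(R.T@(o-p),R.T@d)
for i in range(3):
    c=manip.camera('wrist');p,R,o=cur();oo,d=ray(c,(281,210));print(o['time'],p,o['tcp_rot'],oo,R.T@(oo-p),o['force'])
E
```

```text
[-0.0009 -0.0749 -0.1429] [-0.0038  0.2978  0.9546]
2.675 [ 0.5331 -0.0755  0.171 ] [-3.1401 -0.5281 -0.1394] [0.4715 0.0085 0.2946] [-0.0006 -0.0748 -0.1433] [-0.475   0.3323  0.7036]
2.725 [ 0.5331 -0.0754  0.1711] [-3.1403 -0.5284 -0.1391] [0.4715 0.0085 0.295 ] [-0.0003 -0.0748 -0.1435] [0.2437 1.0494 0.2218]
2.775 [ 0.5331 -0.0754  0.171 ] [-3.1402 -0.5282 -0.139 ] [0.4715 0.0086 0.2951] [-0.0001 -0.0748 -0.1437] [0.4297 0.105  0.1241]
```

View pics/w2c.png

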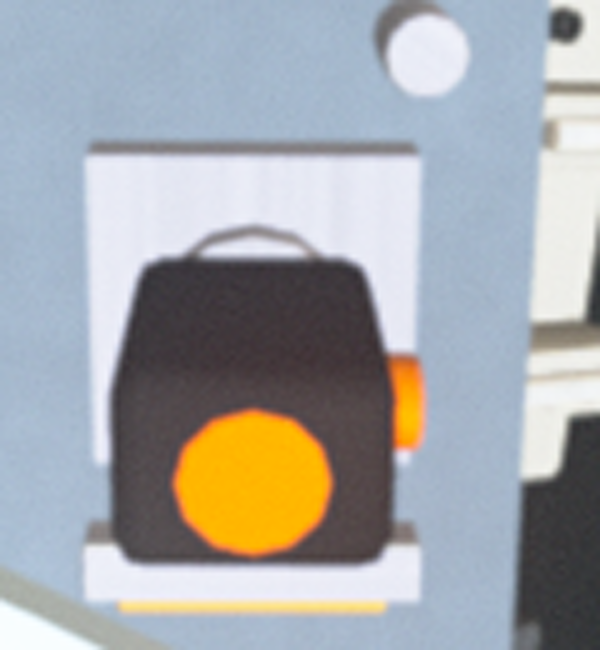

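```bash
python3 - <<'E'
from h import *
c=load('w2.png');p,R,o=cur()
print(delta(B0+.05*bedR()[:,2],toolbed()))
c=manip.camera('wrist')
f=lambda a,b:(230+(a+.5)/5-.5,160+(b+.5)/5-.5)
b=bedR()
def onbed(uv,z):
    o,d=ray(c,uv);n=b[:,2];P=B0+n*z;X=o+d*(n@(P-o))/(n@d)
    return (b.T@(X-B0))*1000, R.T@(X-p)*1000
for nm,q,z,e in [('cap',(253,482),.068,(0,0)),('b1',(88,152),.01,(-25,25)),('b2',(420,152),.01,(25,25)),('stop',(428,55),.022,(24,42))]:
    r=onbed(f(*q),z);print(nm,r[0]-[*e,z*1000],'tool',r[1])
E
```

```text
[-2.6024  1.4335 31.6906 -0.1933 -0.2642  0.1966]
cap [ 1.4307 -1.2413 -0.    ] tool [-1.0929  2.6191 13.6933]
b1 [ 1.667  -0.1209  0.    ] tool [-26.0346 -23.3909  71.6667]
b2 [ 1.5449 -0.0607 -0.    ] tool [ 23.8427 -23.2796  71.8966]
stop [ 1.7792 -0.3877  0.    ] tool [ 23.1895 -39.9954  59.9496]
```

Request:
apply_moves(
  targets=[-0.001, 0.002, 0.016, -0.2, -0.3, 0.2, -0.001, 0.002, 0.031, -0.2, -0.3, 0.2, -0.001, 0.002, 0.031, -0.2, -0.3, 0.2, -0.001, 0.002, 0.031, -0.2, -0.3, 0.2],
)

```text
time: 3.32
tool_pos: [0.5466, -0.0789, 0.1421]
tcp_rot: [-3.141, -0.52, -0.143]
force: [-0.2, -0.9, -0.2]
opening: 1.003
```

Request:
apply_moves(
  targets=[0, 0, 0, 0, 0, 0, 0, 0, 0, 0, 0, 0, 0, 0, 0, 0, 0, 0, 0, 0, 0, 0, 0, 0, 0, 0, 0, 0, 0, 0, 0, 0, 0, 0, 0, 0],
  hand=1,
)

```text
time: 4.08
tool_pos: [0.5467, -0.0789, 0.1419]
tcp_rot: [-3.141, -0.519, -0.143]
force: [-4.0, 0.1, 6.4]
opening: 0.382
```

```bash
python3 - <<'E'
from h import *
snap('wrist','w3.png');p,R,o=cur(); print(o,delta(B0+.05*bedR()[:,2],toolbed()))
E
```

```text
{'time': 4.125, 'joint_pos': array([-0.3197, -0.118 ,  2.2259,  0.1754,  0.5277, -0.3057]), 'dq': array([-0.0002,  0.0001,  0.0001, -0.0005, -0.0009, -0.0001]), 'joint_torque': array([  0.0037, -20.3688, -27.0224,   0.3318,  -2.0963,  -0.003 ]), 'tool_pos': array([ 0.5467, -0.0789,  0.1419]), 'tcp_rot': array([-3.141 , -0.5194, -0.143 ]), 'force': array([-4.1014,  0.2153,  5.7115]), 'wrist_torque': array([0.1197, 0.4931, 0.0429]), 'opening': 0.38841102549223216} [-0.0232 -0.246  -0.4881 -0.036   0.2384 -0.0008]
```

View pics/w3.png

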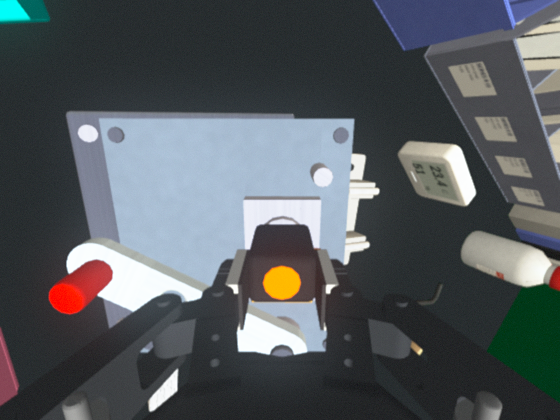

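The handle is gripped at about 33 mm opening, so the button is flush. Now I draw it out along the axis.

Request:
apply_moves(
  targets=[0, 0, -0.005, 0, 0, 0, 0, 0, -0.012, 0, 0, 0, 0, 0, -0.02, 0, 0, 0, 0, 0, -0.03, 0, 0, 0],
)

```text
time: 4.62
tool_pos: [0.53, -0.0763, 0.165]
tcp_rot: [-3.14, -0.514, -0.144]
force: [2.7, -1.6, -6.6]
opening: 0.378
```

```bash
python3 - <<'E'
from h import *
snap('wrist','w4.png');p,R,o=cur(); print(o['force'],o['opening'],p,o['tcp_rot'])
crop('w4.png',160,150,400,400,3,'w4c.png')
E
```

```text
[-2.0764  0.0698 -2.4089] 0.3798708643983357 [ 0.5299 -0.0763  0.1664] [-3.1405 -0.5146 -0.1428]
```

View pics/w4c.png

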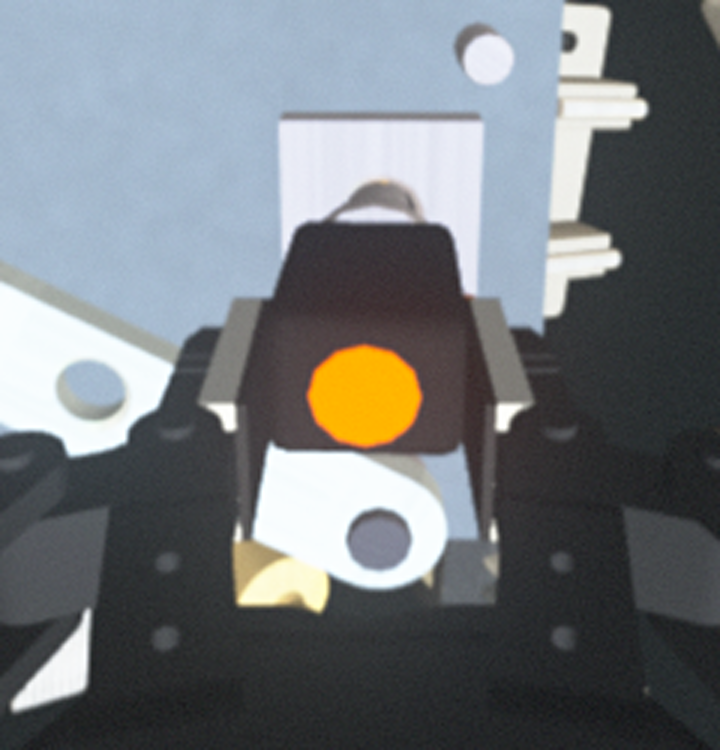

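```bash
python3 - <<'E'
from h import *
p,R,o=cur()
P1=p+R@[0,0,-.055]
print('P1',P1)
D=down(-.143)
H=np.array([.445,.245+.045,.27])   # hover: dock at tool +y... 
print('mid',delta([.46,.06,.28],D),'hover',delta(H,D))
T=load('top0.png');print('cup rim',onz(T,(112,270),.094))
E
```

```text
P1 [ 0.5031 -0.0725  0.2142]
mid [ -21.1428 -125.1036 -142.3767   -0.0619  -29.4865    0.027 ] hover [ -67.4806 -350.6434 -156.854    -0.0619  -29.4865    0.027 ]
cup rim [0.405  0.4312 0.094 ]
```

Request:
apply_moves(
  targets=[0, 0, -0.02, 0, 0, 0, 0, 0, -0.04, 0, 0, 0, 0, 0, -0.06, 0, 0, 0, -0.005, -0.02, -0.1, 0, -6, 0, -0.01, -0.06, -0.13, 0, -14, 0, -0.021, -0.11, -0.142, 0, -22, 0, -0.035, -0.16, -0.145, 0, -29.5, 0, -0.05, -0.21, -0.15, 0, -29.5, 0, -0.0564, -0.2616, -0.1505, 0, -29.5, 0, -0.0564, -0.2616, -0.1505, 0, -29.5, 0, -0.0564, -0.2616, -0.1505, 0, -29.5, 0, -0.0564, -0.2616, -0.1505, 0, -29.5, 0],
)

```text
time: 6.18
tool_pos: [0.4467, 0.1986, 0.2703]
tcp_rot: [-3.141, -0.004, -0.144]
force: [0.2, -0.1, -2.2]
opening: 0.377
```

```bash
python3 - <<'E'
from h import *
c=snap('wrist','w5.png');p,R,o=cur(); print(o['force'],o['opening'],p,o['tcp_rot'],o['joint_pos'])
oo,d=ray(c,(281,210));print(R.T@(oo-p))
E
```

```text
[ 0.1999 -0.2034 -2.1815] 0.3791426163719619 [0.4468 0.1986 0.2703] [-3.141  -0.0044 -0.1448] [ 0.2754 -0.1152  1.8832 -0.0012  1.3693  0.4204]
[-0.     -0.0749 -0.1435]
```

View pics/w5.png

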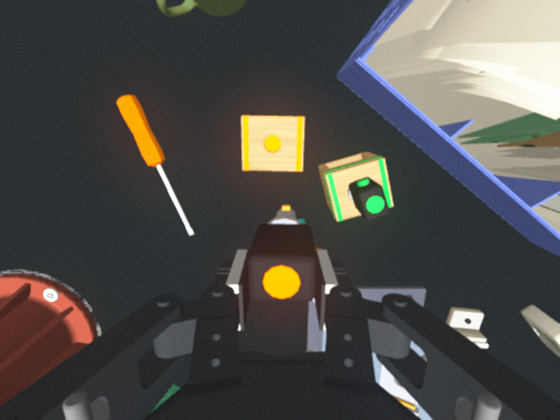

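The orange dock hole is at about (273,143), with the pin tip at (287,208). The green dock with the green pin cap is at (375,204), and its green button faces up in the image, at (363,183).

```bash
python3 - <<'E'
from h import *
crop('w5.png',230,100,410,230,4.4,'w5c.png')
E
```

```text
(no output)
```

View pics/w5c.png

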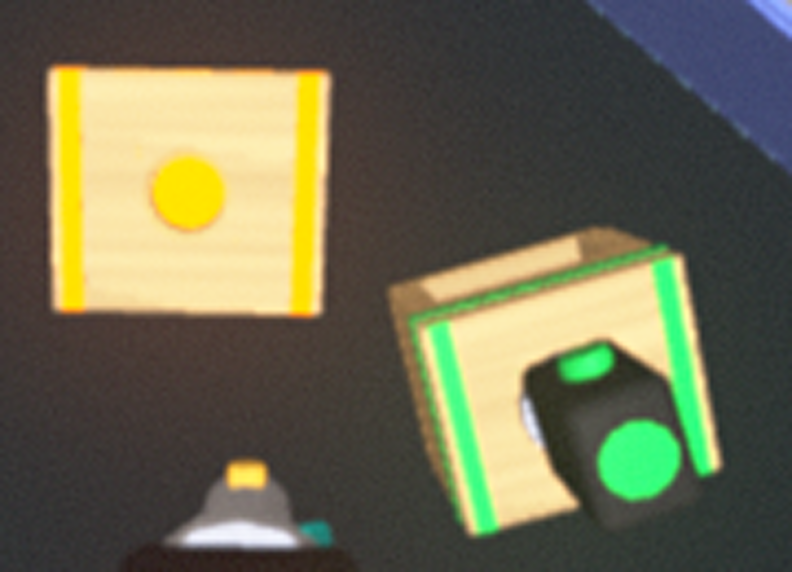

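```bash
python3 - <<'E'
from h import *
c=load('w5.png');p,R,o=cur()
f=lambda a,b:(230+(a+.5)/4.4-.5,100+(b+.5)/4.4-.5)
A=np.array([onz(c,f(*q),.075) for q in((48,66),(330,72),(321,317),(54,311))])
print('odock',A.mean(0),[np.linalg.norm(A[i]-A[i-1]) for i in range(4)],'yaw',np.arctan2(*(A[1]-A[0])[1::-1]),np.arctan2(*(A[2]-A[3])[1::-1]))
h=onz(c,f(188,193),.075);print('hole',h,'tool',R.T@(h-p))
ti=onz(c,f(247,474),p[2]-.0935);print('tip tool',R.T@(ti-p))
G=np.array([onz(c,f(*q),.075) for q in((416,328),(684,253),(721,468),(471,536))])
print('gdock',G.mean(0),[np.linalg.norm(G[i]-G[i-1]) for i in range(4)],'yaw',np.arctan2(*(G[1]-G[0])[1::-1]),np.arctan2(*(G[2]-G[3])[1::-1]))
cap=onz(c,f(639,460),.133);print('gcap',cap)
K=[onz(c,f(*q),.133) for q in((598,415),(669,393))];print('gp edge',K,np.arctan2(*(K[1]-K[0])[1::-1]))
S=load('scene0.png');print('scene hole',onz(S,(227.75,257.6),.075),'scene gcap',onz(S,(233.5,214.5),.133))
E
```

```text
odock [0.4444 0.2469 0.075 ] [np.float64(0.06140572692609841), np.float64(0.07034606056642133), np.float64(0.06163082207344162), np.float64(0.07031918795309916)] yaw -0.16537101274907734 -0.16857401128797775
hole [0.4444 0.2474 0.075 ] tool [-0.0103 -0.0478  0.1953]
tip tool [ 0.0036 -0.0033  0.0935]
gdock [0.5383 0.1787 0.075 ] [np.float64(0.06097654614938026), np.float64(0.07170540006483334), np.float64(0.06057510040264784), np.float64(0.07015548973736348)] yaw 0.13239647445600586 0.13800167049859333
gcap [0.5383 0.1785 0.133 ]
gp edge [array([0.5298, 0.1904, 0.133 ]), array([0.5458, 0.1931, 0.133 ])] 0.1702211887519835
scene hole [0.4421 0.2474 0.075 ] scene gcap [0.5403 0.1769 0.133 ]
```

```bash
python3 - <<'E'
from h import *
crop('w5.png',200,190,360,330,5,'w5d.png')
E
```

```text
(no output)
```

View pics/w5d.png

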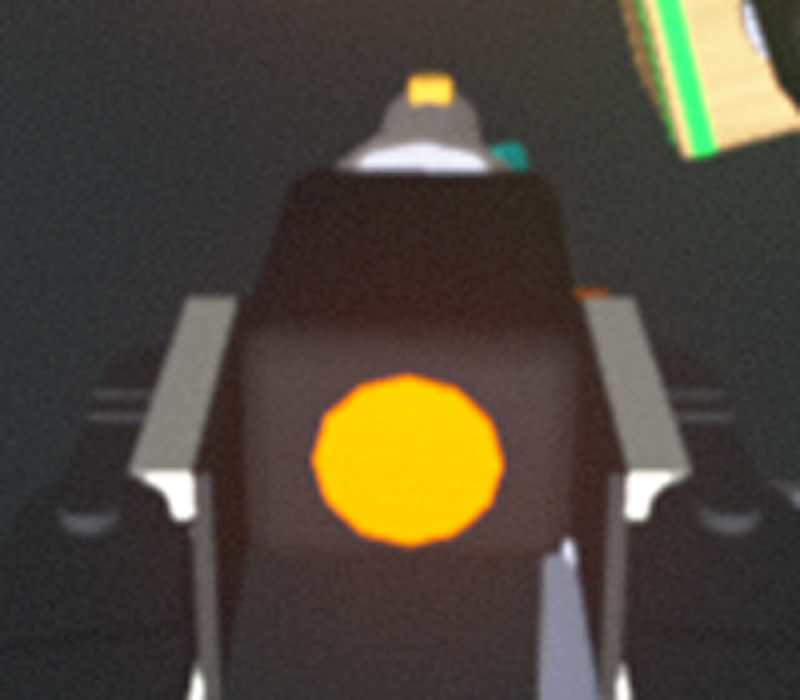

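```bash
python3 - <<'E'
from h import *
c=load('w5.png');p,R,o=cur()
f=lambda a,b:(200+(a+.5)/5-.5,190+(b+.5)/5-.5)
# nominal cam-in-tool using this picture
def tz(uv,z):
    oo,d=ray(c,uv);a=R.T@(oo-p);e=R.T@d;return a+e*(z-a[2])/e[2]
cap=tz(f(407,461),-.018);tip=tz(f(430,92),.0925);print(cap,tip)
u=(tip-cap)/np.linalg.norm(tip-cap);print('dir tool',u)
w=R@u;print('world dir',w)
# pin collar in tool ; world down target: rotate tool so that pin is vertical
k=cap+u*.058;print('collar',k)
Rn=Ro.align_vectors([[0,0,-1]],[w])[0].as_matrix()@R
h=np.array([.4444,.2474,.075])
for dz in (.075,.0):
    P=h+[0,0,dz]-Rn@k;print('hand target',P,delta(P,Rn))
E
```

```text
[-0.0003  0.0006 -0.018 ] [ 0.0034 -0.0031  0.0925]
dir tool [ 0.0336 -0.0328  0.9989]
world dir [ 0.0424  0.0276 -0.9987]
collar [ 0.0017 -0.0013  0.0399]
hand target [0.4441 0.2474 0.19  ] [-10.0651 -47.8923  80.2976  -1.9157  -2.1761  -0.007 ]
hand target [0.4441 0.2474 0.115 ] [-10.3937 -47.8444 155.2969  -1.9157  -2.1761  -0.007 ]
```

```bash
python3 - <<'E'
from h import *
snap('scene','s5.png');crop('s5.png',180,140,330,260,5,'s5c.png')
c=load('s5.png');p,R,o=cur();k=[.4444,.2474]
print('tcp',proj(c,p),'pin axis pts cap/collar/tip',[((proj(c,p+R@np.array([0,0,z]))-[180,140]+.5)*5-.5).round() for z in(-.018,.032,.04,.0935)])
print('vertical expected')
E
```

```text
tcp [242.0842 188.9185] pin axis pts cap/collar/tip [array([312., 215.]), array([313., 301.]), array([313., 314.]), array([314., 401.])]
vertical expected
```

View pics/s5c.png

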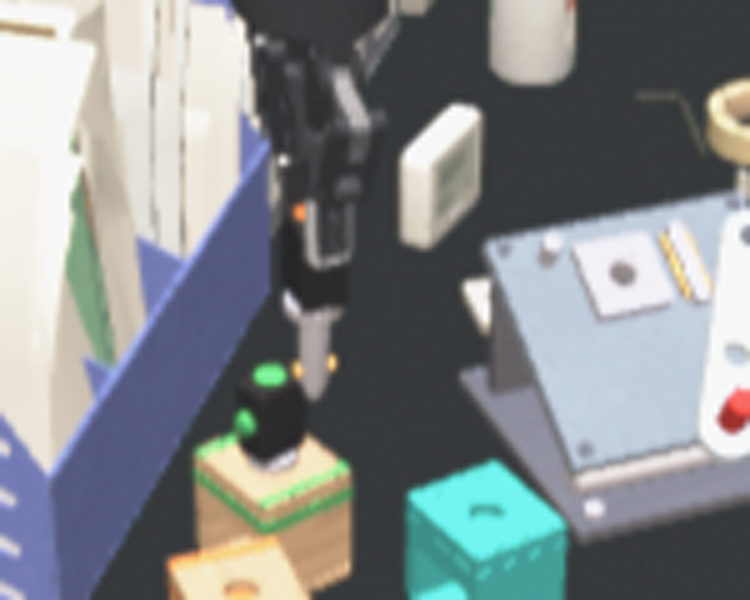

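```bash
python3 - <<'E'
from h import *
c=load('s5.png');p,R,o=cur()
for x in(-.017,-.027):
  for y in(-.011,.011):
    print(x,y,[((proj(c,p+R@np.array([x,y,z]))-[220,160]+.5)*12-.5).round().tolist() for z in(-.01,0,.01,.02,.025)])
crop('s5.png',220,160,270,210,12,'s5d.png')
W=load('w5.png')
for x,y in((.017,-.011),(.022,-.011)):
    print([((proj(W,p+R@np.array([x,y,z]))-[200,190]+.5)*5-.5).round().tolist() for z in(-.02,-.01,0,.01,.02,.025)])
E
```

```text
-0.017 -0.011 [[248.0, 360.0], [249.0, 402.0], [250.0, 443.0], [250.0, 484.0], [251.0, 505.0]]
-0.017 0.011 [[349.0, 340.0], [349.0, 382.0], [349.0, 423.0], [349.0, 464.0], [350.0, 485.0]]
-0.027 -0.011 [[265.0, 384.0], [266.0, 426.0], [266.0, 467.0], [267.0, 508.0], [267.0, 529.0]]
-0.027 0.011 [[366.0, 364.0], [366.0, 405.0], [367.0, 447.0], [367.0, 488.0], [367.0, 508.0]]
[[593.0, 362.0], [581.0, 315.0], [570.0, 274.0], [561.0, 238.0], [553.0, 205.0], [549.0, 191.0]]
[[647.0, 362.0], [631.0, 315.0], [618.0, 274.0], [606.0, 238.0], [595.0, 205.0], [590.0, 191.0]]
```

View pics/s5d.png

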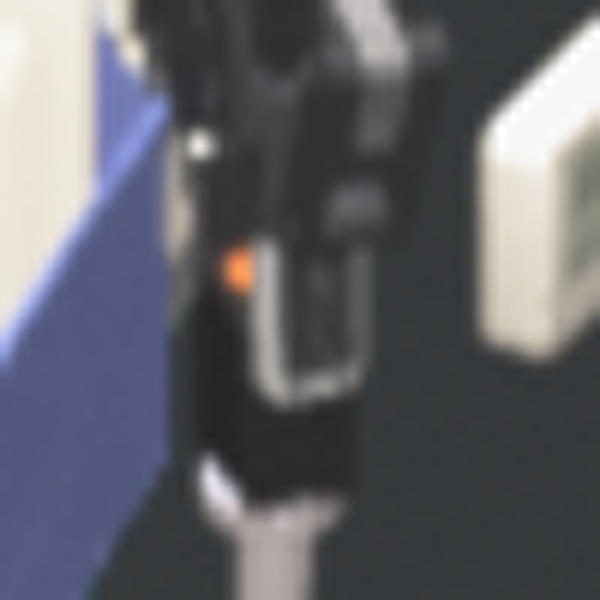

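```bash
python3 - <<'E'
from h import *
ims=[]
for n in('w3','w4','w5'):
    im=cv2.imread(f'pics/{n}.png')[200:310,230:340];ims.append(cv2.resize(im,None,fx=2.4,fy=2.4*2,interpolation=cv2.INTER_CUBIC))
cv2.imwrite('pics/cmp.png',np.hstack(ims))
crop('w2.png',330,230,500,390,4,'w2f.png')
E
```

```text
(no output)
```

View pics/cmp.png

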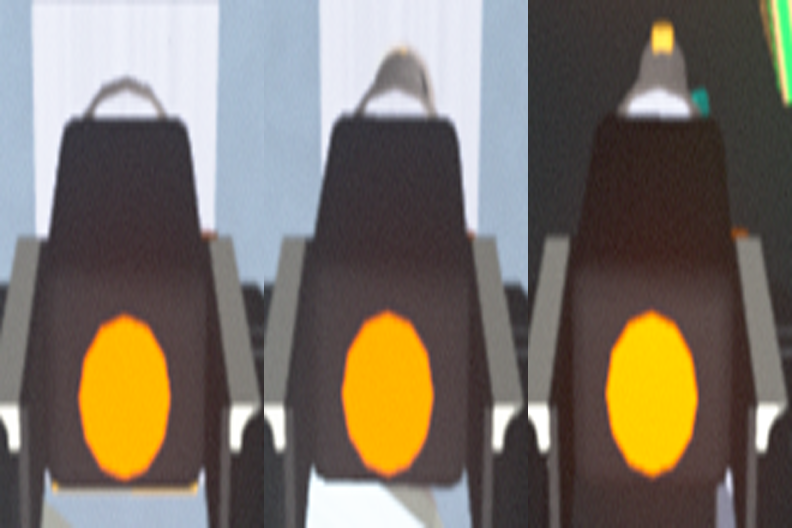

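View pics/w2f.png

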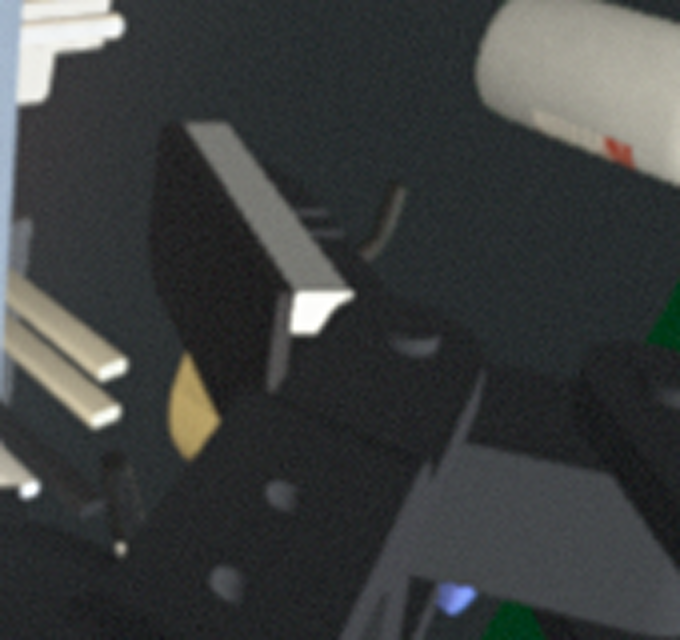

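The brass dot visible at the shank is the near locking ball, so the balls are out. The fingertips sit about 25 mm farther back than assumed and only catch the top of the handle. I'll stand the pin on its balls in the orange dock mouth and regrip it about 25 mm lower so the pads cover the button.

```bash
python3 - <<'E'
from h import *
p,R,o=cur()
cap=np.array([-.0003,.0006,-.018]);u=np.array([.030,0,1]);u/=np.linalg.norm(u);k=cap+u*.058
w=R@u;w[1]=0;Rn=Ro.align_vectors([[0,0,-1]],[R@u])[0].as_matrix()@R
h=np.array([.4444,.2474,.075])
for dz in (.075,.044,.038):
    P=h+[0,0,dz]-Rn@k;print('hand target',P,delta(P,Rn))
E
```

```text
hand target [0.4442 0.248  0.19  ] [-10.0138 -48.4906  80.3049  -0.0404  -1.9702   0.0012]
hand target [0.4442 0.248  0.159 ] [-10.15   -48.4688 111.3046  -0.0404  -1.9702   0.0012]
hand target [0.4442 0.248  0.153 ] [-10.1764 -48.4645 117.3045  -0.0404  -1.9702   0.0012]
```

Request:
apply_moves(
  targets=[-0.005, -0.025, 0.02, 0, -1, 0, -0.01, -0.0485, 0.05, 0, -2, 0, -0.01, -0.0485, 0.075, 0, -2, 0, -0.01, -0.0485, 0.09, 0, -2, 0, -0.01, -0.0485, 0.1, 0, -2, 0, -0.01, -0.0485, 0.106, 0, -2, 0, -0.01, -0.0485, 0.11, 0, -2, 0, -0.01, -0.0485, 0.11, 0, -2, 0],
)

```text
time: 7.28
tool_pos: [0.4442, 0.2492, 0.1604]
tcp_rot: [-3.141, 0.031, -0.143]
force: [-0.0, 0.8, -1.7]
opening: 0.375
```

```bash
python3 - <<'E'
from h import *
c=snap('wrist','w6.png');snap('scene','s6.png');p,R,o=cur(); print(o['force'],o['opening'],p,o['tcp_rot'])
a=cv2.imread('pics/w6.png')[150:300,200:360];b=cv2.imread('pics/s6.png')[190:290,190:275]
cv2.imwrite('pics/c6.png',np.hstack([cv2.resize(a,(400,375)),cv2.resize(b,(319,375))]))
E
```

```text
[-0.0533 -0.2202 -1.4382] 0.37918906754388626 [0.4445 0.2493 0.1607] [-3.1403  0.03   -0.1428]
```

View pics/c6.png

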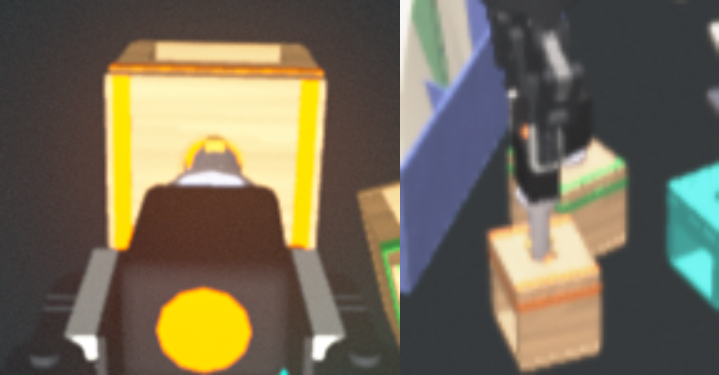

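Request:
apply_moves(
  targets=[0, 0.001, 0.003, 0, 0, 0, 0, 0.001, 0.005, 0, 0, 0, 0, 0.001, 0.007, 0, 0, 0, 0, 0.001, 0.008, 0, 0, 0],
)

```text
time: 7.88
tool_pos: [0.4439, 0.2483, 0.1529]
tcp_rot: [-3.141, 0.031, -0.143]
force: [-2.0, -0.5, 5.0]
opening: 0.374
```

Request:
apply_moves(
  targets=[0, 0, 0, 0, 0, 0, 0, 0, 0, 0, 0.8, 0, 0.0005, 0.0005, 0.008, 0, 1.7, 0, 0.0005, 0.0005, 0.017, 0, 1.7, 0, 0.0005, 0.0005, 0.025, 0, 1.7, 0],
  hand=0.04,
)

```text
time: 8.5
tool_pos: [0.4428, 0.2476, 0.126]
tcp_rot: [-3.141, 0.002, -0.143]
force: [-0.6, 0.4, 0.7]
opening: 0.481
```

```bash
python3 - <<'E'
from h import *
c=snap('wrist','w7.png');snap('scene','s7.png');p,R,o=cur(); print(o['force'],o['opening'],p,o['tcp_rot'])
a=cv2.imread('pics/w7.png')[150:300,200:360];b=cv2.imread('pics/s7.png')[190:290,190:275]
cv2.imwrite('pics/c7.png',np.hstack([cv2.resize(a,(400,375)),cv2.resize(b,(319,375))]))
E
```

```text
[-0.5482 -0.2369 -0.8643] 0.4776451911740186 [0.4423 0.2475 0.1256] [ 3.1413  0.0036 -0.1429]
```

View pics/c7.png

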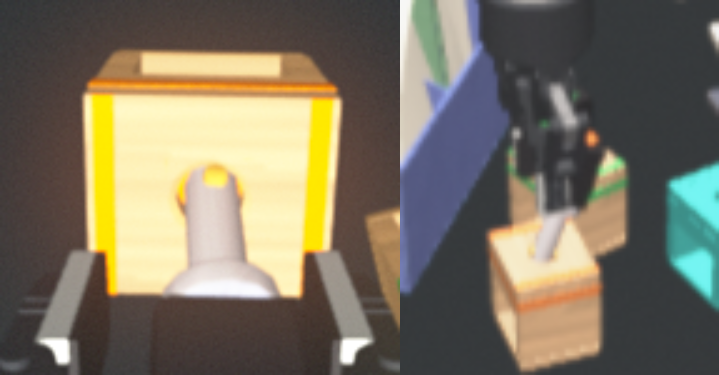

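View pics/w7.png

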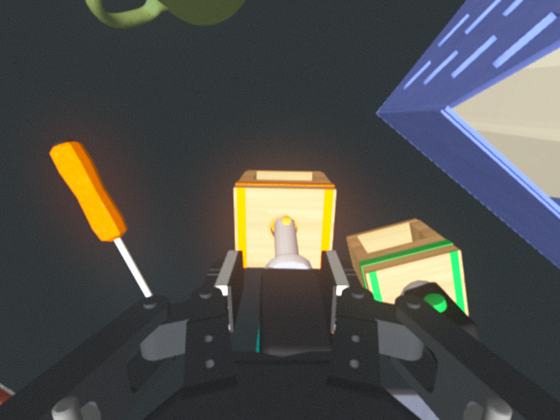

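```bash
python3 - <<'E'
from h import *
crop('s7.png',190,170,290,250,8,'s7d.png')
E
```

```text
(no output)
```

View pics/s7d.png

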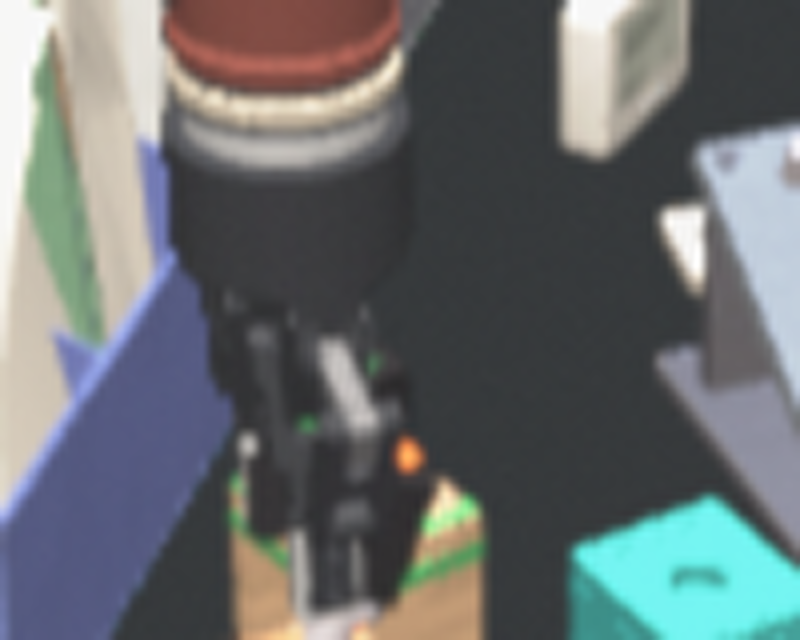

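```bash
python3 - <<'E'
from h import *
p,R,o=cur();c=load('s7.png');w=load('w7.png')
h=np.array([.4444,.2474,.075]);n=R[:,0].copy();n[2]=0;n/=np.linalg.norm(n)
for uv in((190+408/8,170+455/8),(190+400/8,170+455/8)):
    oo,d=ray(c,uv);X=oo+d*(n@(h-oo))/(n@d);v=X-h
    print(X,'len',np.linalg.norm(v),'lean',np.degrees(np.arctan2(v@-R[:,1]*-1,v[2])),'tool',R.T@(X-p))
# collar: visible centre in wrist: intersect with sphere 40 mm about hole
for uv,L in(((288.5,266),.036),((288.5,262),.036)):
    oo,d=ray(w,uv);b=d@(h-oo);q=(h-oo)@(h-oo)-L*L
    D=b*b-q;print(D, [ (R.T@(oo+d*(b+s*np.sqrt(max(D,0)))-h)).round(4) for s in(-1,1)])
E
```

```text
[0.4387 0.2078 0.1629] len 0.09654383684995112 lean 24.510671528796 tool [ 0.0019  0.0398 -0.0373]
[0.4391 0.2105 0.1636] len 0.09608745436185409 lean 22.84429154177468 tool [ 0.0019  0.0371 -0.038 ]
0.000634999054416531 [array([ 0.0025,  0.0106, -0.0343]), array([0.0037, 0.0343, 0.0102])]
0.0007662500614307177 [array([ 0.0024,  0.0075, -0.0351]), array([0.0038, 0.0329, 0.0141])]
```

The pin is leaning about 22° towards tool +y, still between the pads. I'll tilt the gripper to match the lean, then close.

```bash
python3 - <<'E'
from h import *
p,R,o=cur();h=np.array([.4444,.2474,.075])
th=np.radians(22);Rn=down(-.143)@Ro.from_euler('x',22,degrees=True).as_matrix()
P=h-Rn[:,2]*.053;print(P,delta(P,Rn)); print(Rn[:,2])
E
```

```text
[0.4416 0.2277 0.1241] [ 2.058  19.6558  1.4299 22.0182  0.2024 -0.0359]
[ 0.0534  0.3708 -0.9272]
```

Request:
apply_moves(
  targets=[0.001, 0.0085, 0, 9, 0.2, 0, 0.002, 0.0165, 0.001, 18, 0.2, 0, 0.002, 0.0195, 0.0015, 22, 0.2, 0, 0.002, 0.0195, 0.0015, 22, 0.2, 0],
)

```text
time: 9.1
tool_pos: [0.4443, 0.2291, 0.1274]
tcp_rot: [-2.751, -0.004, -0.148]
force: [2.3, 6.6, 1.3]
opening: 0.479
```

```bash
python3 - <<'E'
from h import *
c=snap('wrist','w8.png');p,R,o=cur(); print(o['force'],o['opening'],p,o['tcp_rot'])
crop('w8.png',190,130,370,330,3,'w8c.png')
E
```

```text
[1.3897 5.768  2.9515] 0.4781314318844723 [0.4443 0.2293 0.1275] [-2.7516 -0.0043 -0.1467]
```

View pics/w8c.png

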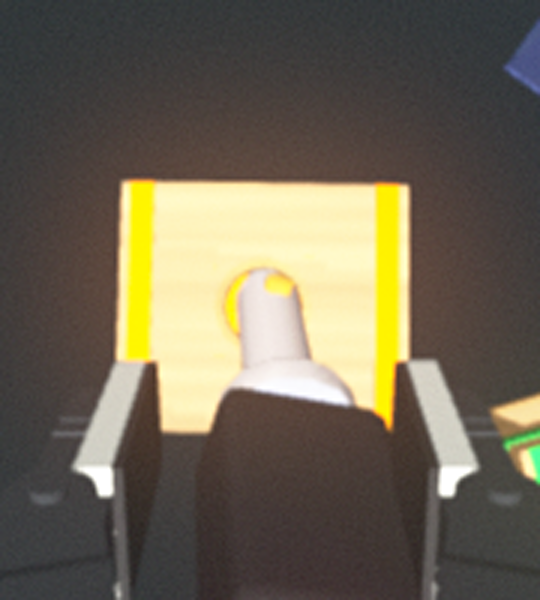

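```bash
python3 - <<'E'
from h import *
c=snap('scene','s8.png');crop('s8.png',190,170,290,250,8,'s8d.png')
E
```

```text
(no output)
```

View pics/s8d.png

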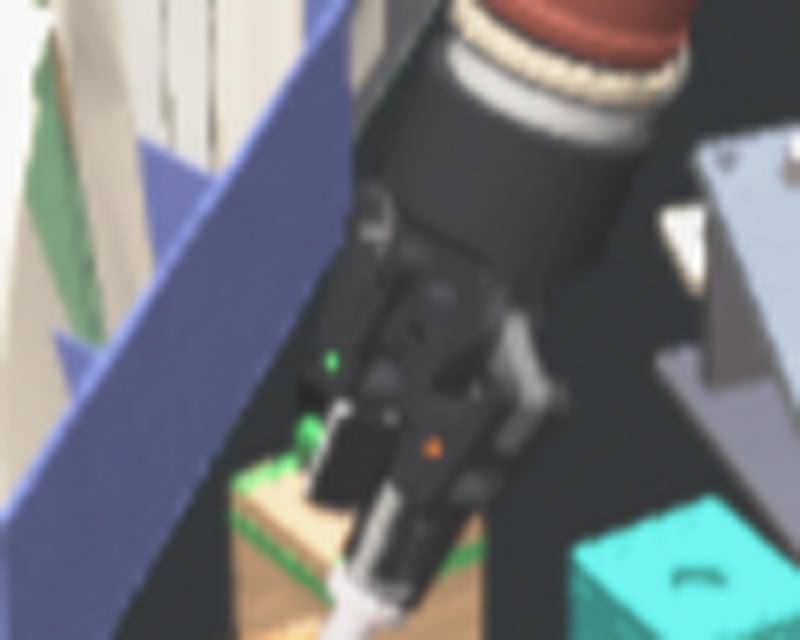

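View pics/w8.png

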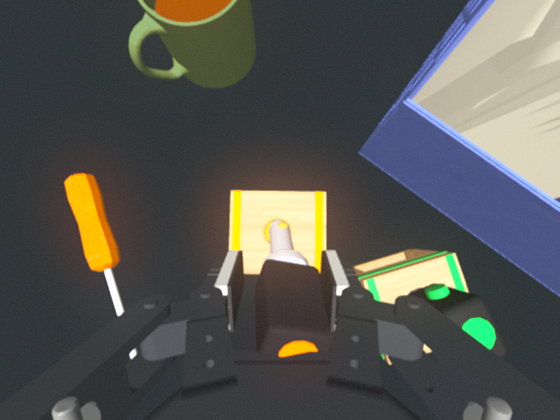

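```bash
python3 - <<'E'
from h import *
p,R,o=cur();c=load('s8.png');w=load('w8.png');h=np.array([.4444,.2474,.075])
X,r=tri([(c,(190+432/8,170+447/8)),(w,(298,352))]);v=X-h
print(X,r,'len',np.linalg.norm(v),'tool',R.T@(X-p),'dir tool',R.T@v/np.linalg.norm(v))
print('hole in tool',R.T@(h-p))
E
```

```text
[0.4462 0.194  0.1572] [np.float64(0.0008064863393872975), np.float64(0.0008064863393872182)] len 0.0980180984604159 tool [ 0.0071  0.0209 -0.0406] dir tool [ 0.1011  0.1776 -0.9789]
hole in tool [-0.0028  0.0035  0.0553]
```

The pin is wedged lightly at a lean of about 33°. First I close the gripper to secure it.

Request:
apply_moves(
  targets=[0, 0, 0, 0, 0, 0, 0, 0, 0, 0, 0, 0, 0, 0, 0, 0, 0, 0],
  hand=1,
)

```text
time: 9.57
tool_pos: [0.4462, 0.2324, 0.1322]
tcp_rot: [-2.745, -0.006, -0.145]
force: [-3.7, 6.8, 19.3]
opening: 0.004
```

```bash
python3 - <<'E'
from h import *
w=snap('wrist','w9.png');c=snap('scene','s9.png');p,R,o=cur(); print(o['force'],o['opening'],p,o['tcp_rot'])
a=cv2.imread('pics/w9.png')[180:380,190:370];b=cv2.imread('pics/s9.png')[180:260,200:280]
cv2.imwrite('pics/c9.png',np.hstack([cv2.resize(a,(405,450)),cv2.resize(b,(450,450))]))
E
```

```text
[-3.5869  6.2405 19.2831] 0.004500578940339143 [0.4463 0.2321 0.1321] [-2.7458 -0.0068 -0.1449]
```

View pics/c9.png

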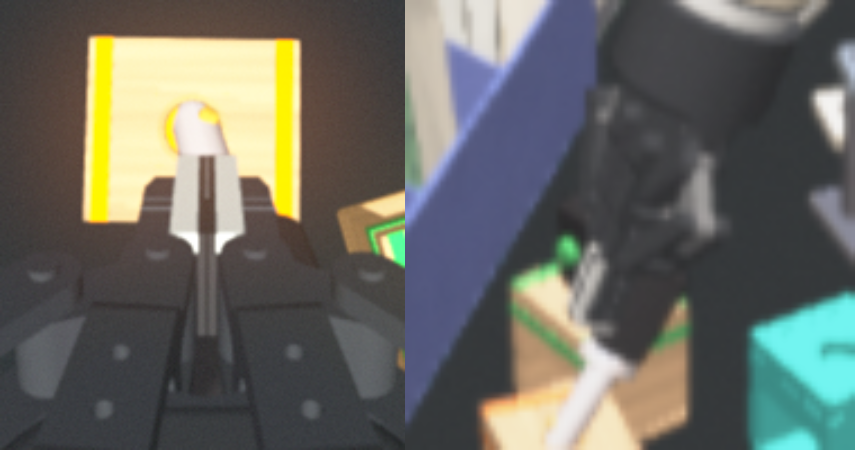

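The fingers closed shut beside the handle. The pin is leaning, propped in the hole by the balls and tip. I'll back off along the tool axis, open up and look.

Request:
apply_moves(
  targets=[0, -0.003, -0.01, 0, 0, 0, 0, -0.006, -0.03, 0, 0, 0, 0, -0.01, -0.07, 0, 0, 0, 0, -0.01, -0.1, 0, 0, 0, 0, -0.01, -0.1, 0, 0, 0],
)

```text
time: 10.3
tool_pos: [0.4405, 0.1999, 0.225]
tcp_rot: [-2.756, -0.008, -0.145]
force: [-0.3, -0.2, -0.2]
opening: 0.001
```

```bash
python3 - <<'E'
from h import *
w=snap('wrist','w10.png');c=snap('scene','s10.png');p,R,o=cur(); print(o['force'],o['opening'],p,o['tcp_rot'])
b=cv2.imread('pics/s10.png')[180:280,180:300]
cv2.imwrite('pics/c10.png',np.hstack([cv2.imread('pics/w10.png')[:,100:480],cv2.resize(b,(504,420))])[:,:800])
E
```

```text
[-0.1913  0.4753  0.2653] -0.0007181413138847427 [0.4381 0.2002 0.2216] [-2.7572 -0.0019 -0.1438]
```

View pics/c10.png

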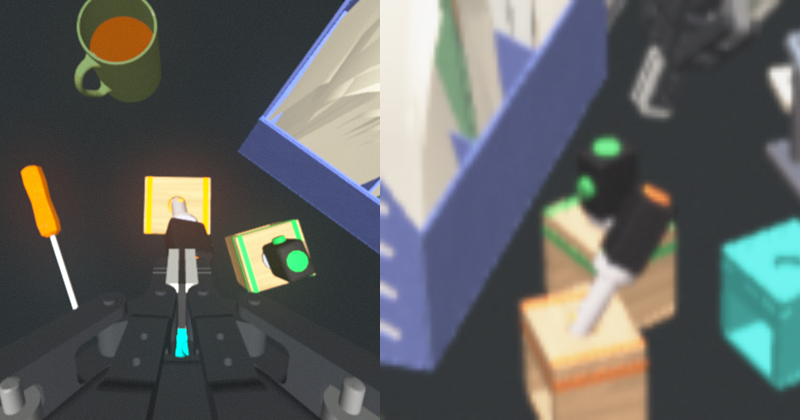

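Request:
apply_moves(
  targets=[0, 0.03, -0.03, 0, 0, 0, 0, 0.03, -0.03, 0, 0, 0, 0, 0.03, -0.03, 0, 0, 0, 0, 0.03, -0.03, 0, 0, 0, 0, 0.03, -0.03, 0, 0, 0, 0, 0.03, -0.03, 0, 0, 0],
  hand=-1,
)

```text
time: 11.15
tool_pos: [0.4324, 0.162, 0.2383]
tcp_rot: [-2.757, -0.002, -0.143]
force: [-0.3, -0.5, 0.3]
opening: 1.002
```

```bash
python3 - <<'E'
from h import *
w=snap('wrist','w11.png');c=snap('scene','s11.png');snap('top','t11.png');p,R,o=cur(); print(o['force'],o['opening'],p,o['tcp_rot'])
crop('w11.png',200,120,400,270,4,'w11c.png')
crop('s11.png',200,195,280,265,8,'s11c.png')
crop('t11.png',170,190,270,275,6,'t11c.png')
E
```

```text
[-0.098  -0.3705 -0.0757] 1.0005343755052838 [0.4326 0.1617 0.2385] [-2.7569 -0.002  -0.1433]
```

View pics/w11c.png

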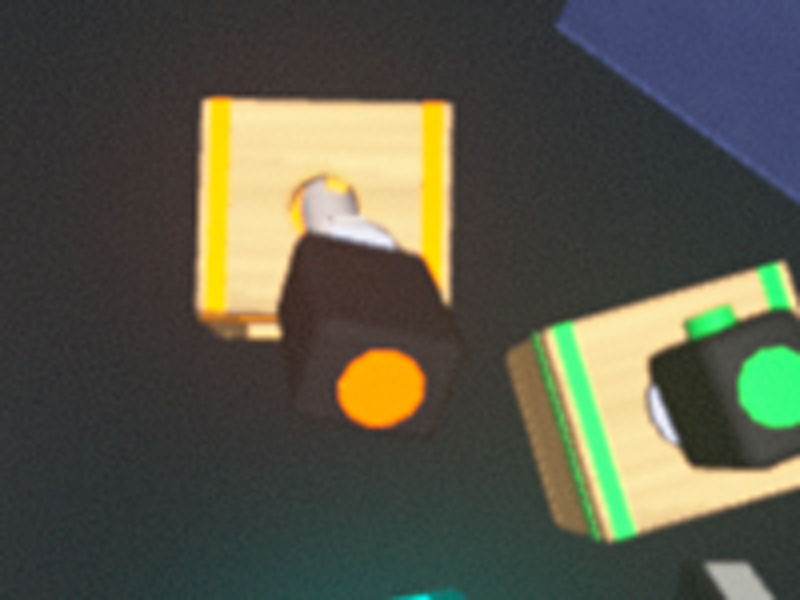

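View pics/s11c.png

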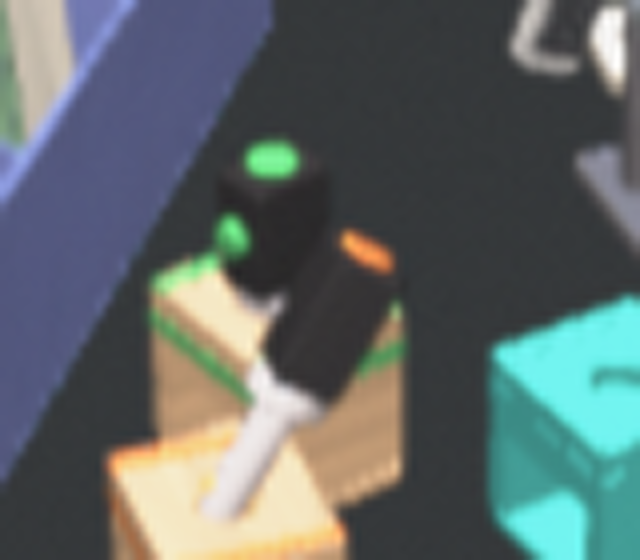

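View pics/t11c.png

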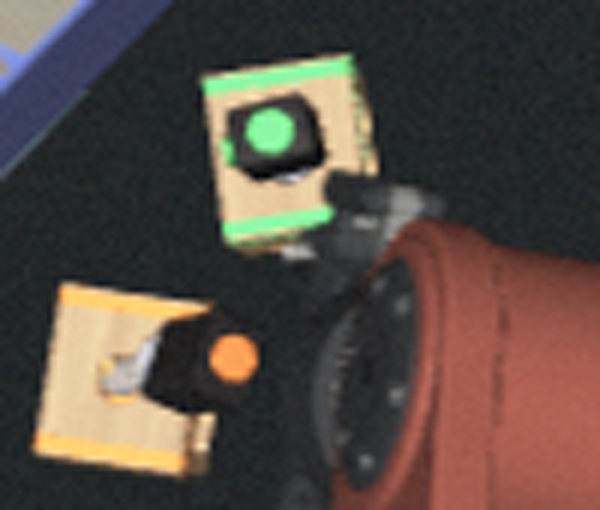

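```bash
python3 - <<'E'
from h import *
p,R,o=cur();c=load('s11.png');w=load('w11.png');t=load('t11.png');h=np.array([.4444,.2474,.075])
fw=lambda a,b:(200+(a+.5)/4-.5,120+(b+.5)/4-.5);fs=lambda a,b:(200+(a+.5)/8-.5,195+(b+.5)/8-.5);ft=lambda a,b:(170+(a+.5)/6-.5,190+(b+.5)/6-.5)
X,r=tri([(w,fw(381,388)),(c,fs(367,252)),(t,ft(234,358))]);print('cap',X,r)
Y,r2=tri([(w,fw(381,388)),(c,fs(367,252))]);print(Y,r2)
v=X-h;L=np.linalg.norm(v);print('len',L,v/L,'lean',np.degrees(np.arccos(v[2]/L)))
# collar rough: scene collar-handle joint (288,390) handle base... shank/collar centre
u=v/L
# top face edge direction (pin y): far edge corners in wrist on plane through cap normal u
def onp(cm,uv,P,n):
    oo,d=ray(cm,uv);return oo+d*(n@(P-oo))/(n@d)
C=[onp(w,fw(*q),X,u) for q in((314,322),(462,347),(432,435),(298,410))]
for i in range(4): print(C[i],np.linalg.norm(C[i]-C[i-1]))
y=(C[1]-C[0])+(C[2]-C[3]);y-=u*(u@y);y/=np.linalg.norm(y);print('pin y',y)
E
```

```text
cap [0.4484 0.1897 0.1534] [np.float64(0.0004891306625368189), np.float64(0.0003426103723191775), np.float64(0.0005414520163146339)]
[0.4479 0.1899 0.1537] [np.float64(0.00021421292152297254), np.float64(0.0002142129215229249)]
len 0.0973687474846207 [ 0.0415 -0.5921  0.8048] lean 36.41262695971207
[0.4361 0.2045 0.1649] 0.021129295653426784
[0.4657 0.1959 0.157 ] 0.03184998725948694
[0.4579 0.1789 0.1449] 0.022269778680040157
[0.4302 0.188  0.153 ] 0.030309609288075547
pin y [ 0.9232 -0.2853 -0.2575]
```

The pin rests stably at about a 36° lean, with the cap at (0.448,0.190,0.153). Three views agree to within 0.6 mm and the length is 97 mm, as it must be. I'll align the gripper to it.

```bash
python3 - <<'E'
from h import *
p,R,o=cur();X=np.array([.4483,.1898,.1535]);u=np.array([.0415,-.5921,.8048]);u/=np.linalg.norm(u)
y=np.array([.9232,-.2853,-.2575]);y-=u*(u@y);y/=np.linalg.norm(y)
Rn=np.column_stack([y,np.cross(-u,y),-u])
for a in(-.035,.046):
    P=X-u*a;print(P,delta(P,Rn))
E
```

```text
[0.4498 0.1691 0.1817] [15.7988 12.3392 56.3963 12.6337 -9.1312 14.9199]
[0.4464 0.217  0.1165] [  5.491   -6.7631 134.4338  12.6337  -9.1312  14.9199]
```

Request:
apply_moves(
  targets=[0.008, 0.006, 0.01, 6, -4.5, 7.5, 0.0158, 0.0123, 0.03, 12.6, -9.1, 14.9, 0.0158, 0.0123, 0.0564, 12.6, -9.1, 14.9, 0.0158, 0.0123, 0.0564, 12.6, -9.1, 14.9, 0.0158, 0.0123, 0.0564, 12.6, -9.1, 14.9, 0.0158, 0.0123, 0.0564, 12.6, -9.1, 14.9],
  hand=-0.4,
)

```text
time: 12.05
tool_pos: [0.4507, 0.169, 0.1833]
tcp_rot: [-2.555, 0.257, -0.299]
force: [-0.3, -0.3, -0.9]
opening: 0.701
```

```bash
python3 - <<'E'
from h import *
w=snap('wrist','w12.png');p,R,o=cur(); print(o['force'],o['opening'],p,o['tcp_rot'],o['joint_pos'])
crop('w12.png',150,100,410,330,3,'w12c.png')
E
```

```text
[ 0.015  -0.046   0.1699] 0.692603347305498 [0.4506 0.169  0.1832] [-2.5552  0.2566 -0.2994] [-0.1777 -0.0093  2.0753  0.6372  1.3105 -0.0443]
```

View pics/w12c.png

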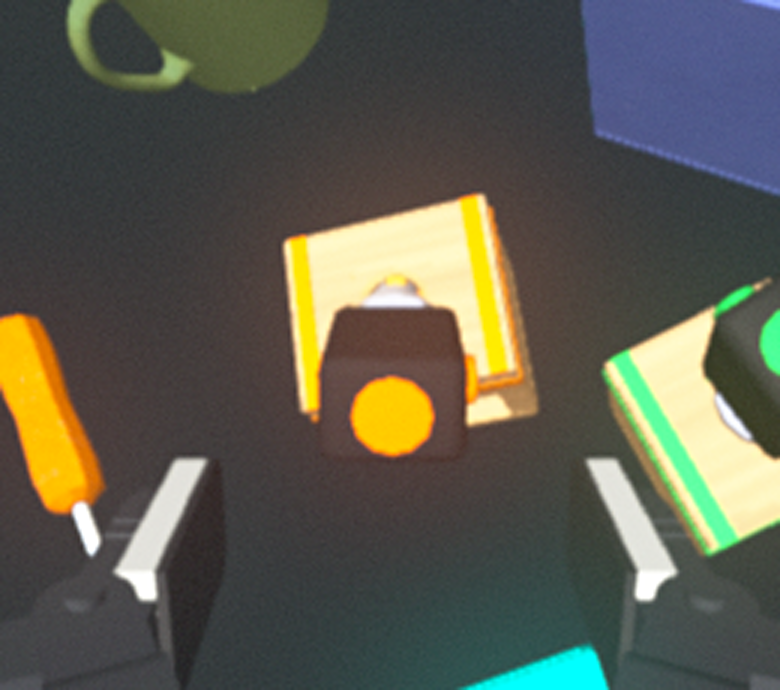

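```bash
python3 - <<'E'
from h import *
p,R,o=cur();w=load('w12.png')
oo,d=ray(w,(150+392/3,100+416/3));a=R.T@(oo-p);e=R.T@d
for z in(.034,.037):print(a+e*(z-a[2])/e[2])
X=np.array([.4483,.1898,.1535]);h=np.array([.4444,.2474,.075]);print(R.T@(X-p),R.T@(h-p))
E
```

```text
[-0.0002  0.0004  0.034 ]
[-0.0002  0.0016  0.037 ]
[-0.0005  0.0011  0.0363] [-0.0006  0.0011  0.1337]
```

Request:
apply_moves(
  targets=[-0.0005, 0.001, 0.03, 0, 0, 0, -0.0005, 0.001, 0.055, 0, 0, 0, -0.0005, 0.001, 0.075, 0, 0, 0, -0.0005, 0.001, 0.082, 0, 0, 0, -0.0005, 0.001, 0.082, 0, 0, 0],
)

```text
time: 12.72
tool_pos: [0.4458, 0.217, 0.1157]
tcp_rot: [-2.555, 0.259, -0.299]
force: [-1.2, 0.1, 0.5]
opening: 0.699
```

```bash
python3 - <<'E'
from h import *
w=snap('wrist','w13.png');p,R,o=cur(); print(o['force'],o['opening'],p,o['tcp_rot'])
crop('w13.png',150,130,410,360,3,'w13c.png')
E
```

```text
[0.0705 0.2082 0.2988] 0.695246445560136 [0.4462 0.2168 0.1161] [-2.5553  0.2583 -0.2998]
```

View pics/w13c.png

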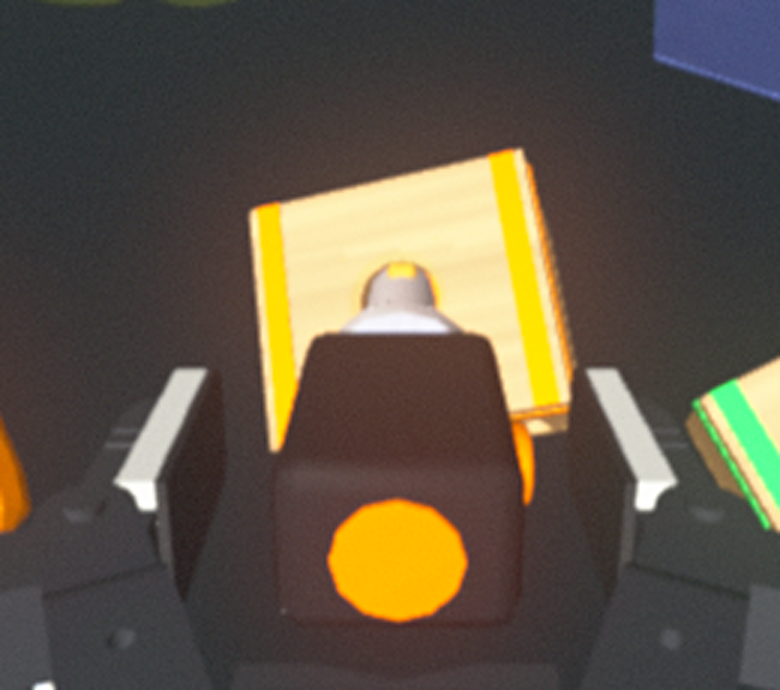

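Request:
apply_moves(
  targets=[0, 0, 0, 0, 0, 0, 0, 0, 0, 0, 0, 0, 0, 0, 0, 0, 0, 0, 0, 0, 0, 0, 0, 0],
  hand=1,
)

```text
time: 13.28
tool_pos: [0.4466, 0.2163, 0.1166]
tcp_rot: [-2.555, 0.258, -0.3]
force: [0.0, -4.3, 5.3]
opening: 0.387
```

```bash
python3 - <<'E'
from h import *
w=snap('wrist','w14.png');p,R,o=cur(); print(o['force'],o['opening'],p,o['tcp_rot'])
crop('w14.png',180,130,380,360,3,'w14c.png')
E
```

```text
[-1.6774 -2.4332  6.6285] 0.3929745719508854 [0.4466 0.2164 0.1166] [-2.5551  0.2579 -0.2997]
```

View pics/w14c.png

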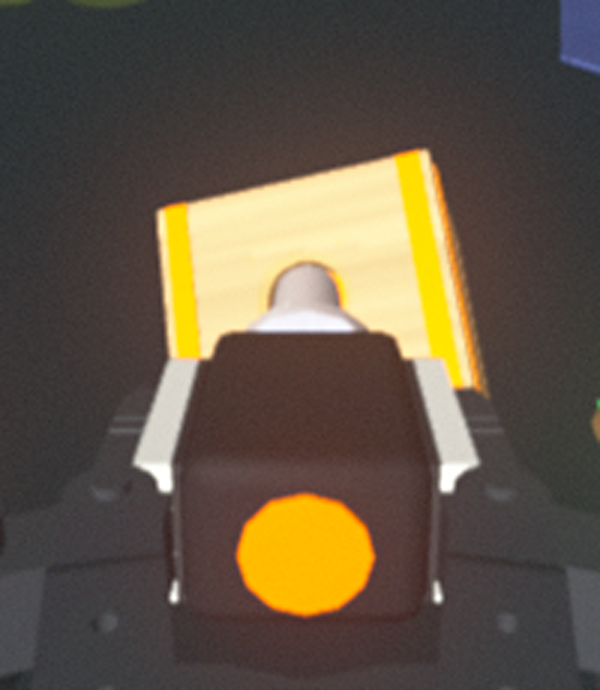

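```bash
python3 - <<'E'
from h import *
p,R,o=cur();w=load('w14.png')
def tz(uv,z):
    oo,d=ray(w,uv);a=R.T@(oo-p);e=R.T@d;return a+e*(z-a[2])/e[2]
f=lambda a,b:(180+(a+.5)/3-.5,130+(b+.5)/3-.5)
print('cap',tz(f(306,555),-.046),tz(f(306,555),-.048),'collar mid',tz(f(310,325),.012),'shank',tz(f(306,290),.04))
h=np.array([.4444,.2474,.075]);D=down(-.165);k=np.array([0,.001,.012])
print('lift',delta(p-R[:,2]*.03,R)[:3],'hover',delta(h+[0,0,.068]-D@k,D),'home',delta(h-D@k,D))
E
```

```text
cap [ 0.0003 -0.0012 -0.046 ] [ 0.0003 -0.0027 -0.048 ] collar mid [ 0.0011 -0.0093  0.012 ] shank [ 0.0004 -0.0059  0.04  ]
lift [ -0.  -0. -30.] hover [-20.8349 -43.9335 -11.906  -34.362   12.0853 -11.7904] home [ -3.4934  -7.5413  42.8561 -34.362   12.0853 -11.7904]
```

Request:
apply_moves(
  targets=[0, 0, -0.015, 0, 0, 0, 0, 0, -0.035, 0, 0, 0, -0.009, -0.02, -0.036, -10, 3.5, -3.4, -0.018, -0.04, -0.036, -20, 7, -6.8, -0.0285, -0.06, -0.036, -29, 10.2, -10, -0.0285, -0.06, -0.036, -34.4, 12.1, -11.8, -0.0208, -0.0439, -0.0119, -34.4, 12.1, -11.8, -0.0208, -0.0439, -0.0119, -34.4, 12.1, -11.8, -0.0208, -0.0439, -0.0119, -34.4, 12.1, -11.8],
)

```text
time: 14.45
tool_pos: [0.4437, 0.2482, 0.1539]
tcp_rot: [3.14, 0.002, -0.166]
force: [0.0, -0.6, -1.6]
opening: 0.39
```

```bash
python3 - <<'E'
from h import *
w=snap('wrist','w15.png');snap('scene','s15.png');p,R,o=cur(); print(o['force'],o['opening'],p,o['tcp_rot'])
a=cv2.imread('pics/w15.png')[120:360,180:380];b=cv2.imread('pics/s15.png')[180:280,190:270]
cv2.imwrite('pics/c15.png',np.hstack([cv2.resize(a,(400,480)),cv2.resize(b,(384,480))]))
h=np.array([.4444,.2474,.075]);D=down(-.165);k=np.array([0,.001,.012])
print(delta(h+[0,0,.0]-D@k,D))
E
```

```text
[ 0.1765 -0.062  -1.3349] 0.3901965468766382 [0.4446 0.2485 0.1548] [ 3.1414  0.0001 -0.1662]
[ 0.0254  0.1053 67.7968  0.0098  0.0059 -0.0714]
```

View pics/c15.png

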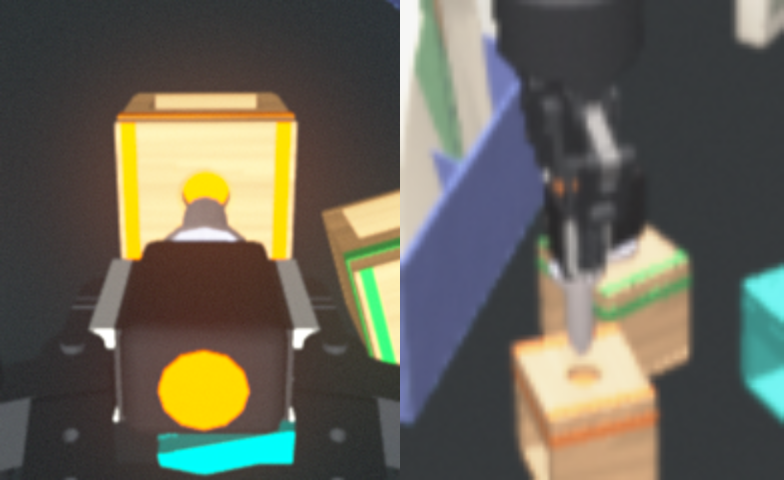

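Request:
apply_moves(
  targets=[0, 0.0005, 0.012, 0, 0, 0, 0, 0.0005, 0.02, 0, 0, 0, 0, 0.0005, 0.027, 0, 0, 0, 0, 0.0005, 0.033, 0, 0, 0],
)

```text
time: 15.05
tool_pos: [0.4432, 0.2482, 0.1199]
tcp_rot: [3.14, 0.002, -0.165]
force: [-0.6, 0.2, -2.6]
opening: 0.389
```

Request:
apply_moves(
  targets=[0, 0, 0.006, 0, 0, 0, 0, 0, 0.012, 0, 0, 0, 0, 0, 0.018, 0, 0, 0, 0, 0, 0.024, 0, 0, 0, 0, 0, 0.028, 0, 0, 0],
)

```text
time: 15.68
tool_pos: [0.4433, 0.2483, 0.0922]
tcp_rot: [3.14, 0.002, -0.165]
force: [-0.9, -0.1, -2.7]
opening: 0.394
```

Request:
apply_moves(
  targets=[0, 0, 0.002, 0, 0, 0, 0, 0, 0.004, 0, 0, 0, 0, 0, 0.0055, 0, 0, 0, 0, 0, 0.0055, 0, 0, 0],
)

```text
time: 16.18
tool_pos: [0.4436, 0.2484, 0.0885]
tcp_rot: [3.14, 0.002, -0.165]
force: [-3.0, -0.8, 4.8]
opening: 0.389
```

```bash
python3 - <<'E'
from h import *
w=snap('wrist','w16.png');snap('scene','s16.png');p,R,o=cur(); print(o['force'],o['opening'],p,o['tcp_rot'])
a=cv2.imread('pics/w16.png')[120:360,180:380];b=cv2.imread('pics/s16.png')[200:280,200:264]
cv2.imwrite('pics/c16.png',np.hstack([cv2.resize(a,(400,480)),cv2.resize(b,(384,480))]))
E
```

```text
[-2.8837 -2.5257  5.8953] 0.39158917014897865 [0.4437 0.2484 0.0885] [ 3.1405  0.0018 -0.1649]
```

View pics/c16.png

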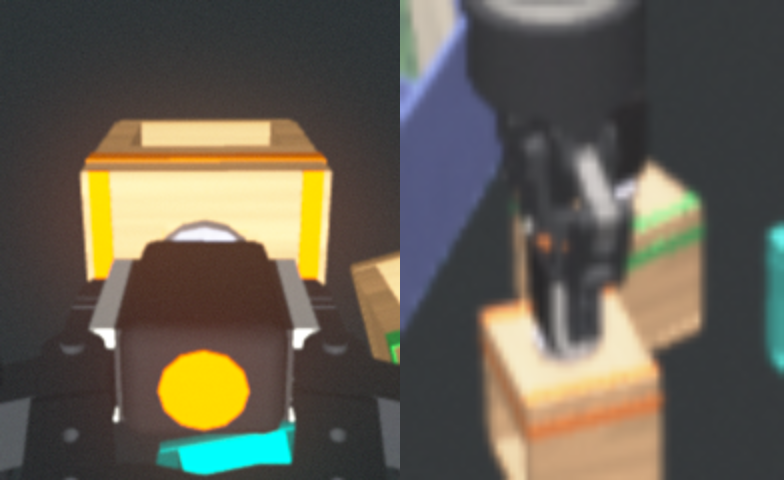

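The collar is seated at about 8 N of contact. Now I release and retract upward.

Request:
apply_moves(
  targets=[0, 0, 0, 0, 0, 0, 0, 0, 0, 0, 0, 0, 0, 0, 0, 0, 0, 0],
  hand=-0.4,
)

```text
time: 16.65
tool_pos: [0.4435, 0.2484, 0.0872]
tcp_rot: [3.141, 0.002, -0.165]
force: [0.5, 0.5, 0.1]
opening: 0.699
```

Request:
apply_moves(
  targets=[0, 0, -0.02, 0, 0, 0, 0, 0, -0.05, 0, 0, 0, 0, 0, -0.1, 0, 0, 0, 0, 0, -0.13, 0, 0, 0, 0, 0, -0.13, 0, 0, 0],
)

```text
time: 17.27
tool_pos: [0.4459, 0.2494, 0.2206]
tcp_rot: [-3.139, -0.005, -0.165]
force: [-0.2, -0.2, 0.2]
opening: 0.701
```

```bash
python3 - <<'E'
from h import *
w=snap('wrist','w17.png');c=snap('scene','s17.png');p,R,o=cur(); print(o['force'],o['opening'],p,o['tcp_rot'])
a=cv2.imread('pics/w17.png')[100:300,190:430];b=cv2.imread('pics/s17.png')[195:295,200:264]
cv2.imwrite('pics/c17.png',np.hstack([cv2.resize(a,(480,400)),cv2.resize(b,(256,400))]))
E
```

```text
[-0.334  -0.8166 -1.1086] 0.7040482969951601 [0.4433 0.2483 0.2166] [ 3.1404  0.0022 -0.165 ]
```

View pics/c17.png

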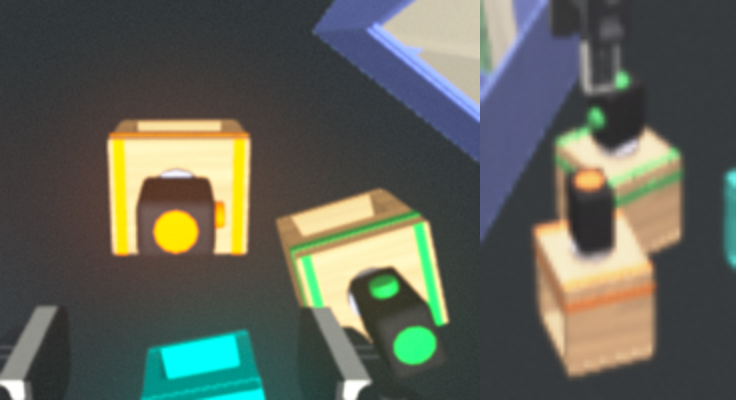

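The orange pin is parked fully home, upright with its button out. Next is the knob of the clamp arm. I'll go above it with the tool square to the bed.

```bash
cat >> h.py <<'E'
def bedP(x,y,z): return B0+bedR()@(np.array([x,y,z])/1000.)
E
python3 - <<'E'
from h import *
p,R,o=cur()
print(bedP(-118,-18,30),delta(bedP(-118,-18,110),toolbed()),delta(bedP(-60,-18,150),toolbed()))
E
```

```text
[ 0.4526 -0.0833  0.066 ] [ 23.8422 326.3451  81.6772   0.3982  30.1239  -1.2136] [ 53.9261 325.7591  17.97     0.3982  30.1239  -1.2136]
```

```bash
python3 - <<'E'
from h import *
T=load('top0.png');f=lambda a,b:(165+(a+.5)/3.2-.5,165+(b+.5)/3.2-.5)
for q in((568,365),(649,375),(640,468),(559,460)):print(onz(T,f(*q),.075))
E
```

```text
[ 0.3763 -0.1266  0.075 ]
[ 0.3679 -0.188   0.075 ]
[ 0.2983 -0.1786  0.075 ]
[ 0.3051 -0.1175  0.075 ]
```

Request:
apply_moves(
  targets=[0.01, 0.06, -0.01, 0, 6, 0, 0.02, 0.12, -0.01, 0, 13, 0, 0.03, 0.18, 0, 0.2, 20, -0.6, 0.04, 0.24, 0.01, 0.4, 27, -1.2, 0.05, 0.3, 0.018, 0.4, 30, -1.2, 0.052, 0.326, 0.018, 0.4, 30, -1.2, 0.038, 0.3265, 0.05, 0.4, 30, -1.2, 0.0238, 0.3265, 0.082, 0.4, 30, -1.2, 0.0238, 0.3265, 0.082, 0.4, 30, -1.2, 0.0238, 0.3265, 0.082, 0.4, 30, -1.2],
  hand=-0.4,
)

```text
time: 18.62
tool_pos: [0.4138, -0.0777, 0.1358]
tcp_rot: [-3.141, -0.522, -0.144]
force: [-0.2, -0.1, 0.3]
opening: 0.698
```

```bash
python3 - <<'E'
from h import *
w=snap('wrist','w18.png');p,R,o=cur(); print(o['force'],o['opening'],p,o['tcp_rot'],o['joint_pos'],delta(bedP(-118,-18,110),toolbed()))
E
```

```text
[0.4086 0.3779 0.1348] 0.7033943862380984 [ 0.4146 -0.078   0.1368] [ 3.1413 -0.5241 -0.1429] [-0.4735 -0.5072  2.5112  0.2695  0.6548 -0.5045] [-2.1813 -0.1883  0.5583  0.0169 -0.0305  0.0043]
```

View pics/w18.png

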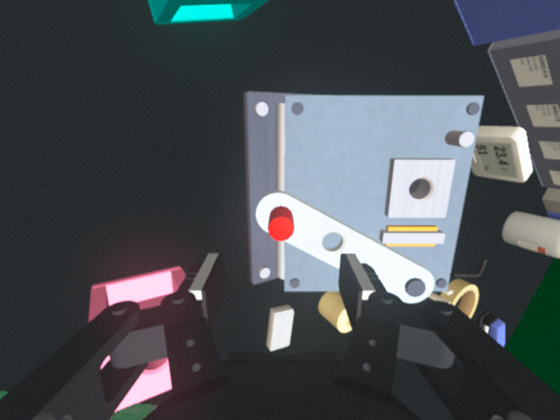

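```bash
python3 - <<'E'
from h import *
crop('w18.png',240,85,490,305,3.2,'w18c.png')
E
```

```text
(no output)
```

View pics/w18c.png

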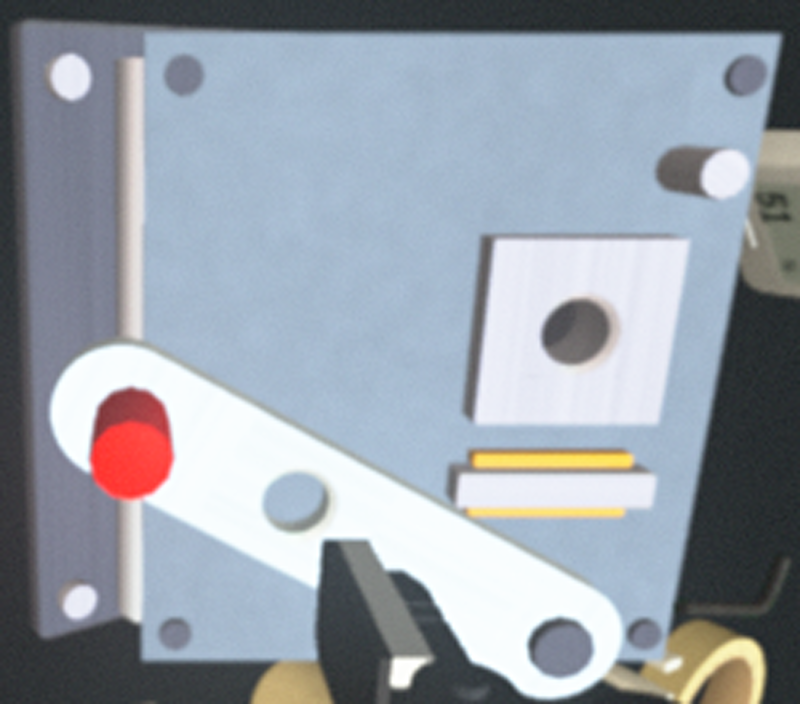

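```bash
python3 - <<'E'
from h import *
p,R,o=cur();c=load('w18.png');f=lambda a,b:(240+(a+.5)/3.2-.5,85+(b+.5)/3.2-.5)
b=bedR()
def onbed(uv,z):
    oo,d=ray(c,uv);n=b[:,2];P=B0+n*z/1000;X=oo+d*(n@(P-oo))/(n@d);return b.T@(X-B0)*1000,R.T@(X-p)*1000
for nm,q,z,e in [('knob',(132,459),54,None),('ahole',(293,501),22,None),('piv',(560,647),28,(0,-85)),('lock',(579,331),10,(0,0)),('stop',(725,174),22,(24,42)),
  ('b1',(490,236),10,(-25,25)),('b2',(690,239),10,(25,25)),('b3',(473,424),10,(-25,-25)),('b4',(658,424),10,(25,-25)),('c1',(144,34),0,(-115,75)),('c2',(781,34),0,(45,75)),('c4',(141,660),0,(-115,-105)),('c3',(665,660),0,(45,-105))]:
    q,t=onbed(f(*q),z);print(nm,q[:2].round(1),'' if e is None else (q[:2]-e).round(1),'tool',t.round(1))
E
```

```text
knob [-117.9  -19.2]  tool [-2.1  1.  56.6]
ahole [-75.1 -43.4]  tool [40.6 25.2 88.6]
piv [ -1.3 -84.1] [-1.3  0.9] tool [114.5  65.9  82.6]
lock [0.5 0.1] [0.5 0.1] tool [116.2 -18.3 100.6]
stop [24.4 41.4] [ 0.4 -0.6] tool [140.2 -59.6  88.6]
b1 [-25.8  25.1] [-0.8  0.1] tool [ 89.9 -43.3 100.6]
b2 [25.7 24.3] [ 0.7 -0.7] tool [141.5 -42.5 100.6]
b3 [-24.9 -25.9] [ 0.1 -0.9] tool [ 90.9   7.7 100.6]
b4 [ 25.6 -26. ] [ 0.6 -1. ] tool [141.4   7.8 100.6]
c1 [-114.8   74.6] [ 0.2 -0.4] tool [  1.  -92.8 110.5]
c2 [45.6 74.3] [ 0.6 -0.7] tool [161.4 -92.5 110.6]
c4 [-115.4 -106. ] [-0.4 -1. ] tool [  0.3  87.7 110.6]
c3 [  46.  -106.1] [ 1.  -1.1] tool [161.8  87.9 110.7]
```

Request:
apply_moves(
  targets=[-0.002, 0.001, 0.03, 0, 0, 0, -0.002, 0.001, 0.06, 0, 0, 0, -0.002, 0.001, 0.078, 0, 0, 0, -0.002, 0.001, 0.083, 0, 0, 0, -0.002, 0.001, 0.083, 0, 0, 0],
)

```text
time: 19.3
tool_pos: [0.4535, -0.0844, 0.0634]
tcp_rot: [-3.142, -0.523, -0.143]
force: [0.7, 0.9, 0.1]
opening: 0.703
```

```bash
python3 - <<'E'
from h import *
w=snap('wrist','w19.png');p,R,o=cur(); print(o['force'],o['opening'],p,o['tcp_rot'],o['joint_pos'],delta(bedP(-118,-19,27),toolbed()))
E
```

```text
[-0.3778 -0.4717  0.1648] 0.698320820717315 [ 0.4535 -0.0845  0.0637] [ 3.1415 -0.5238 -0.1427] [-0.4337 -0.1752  2.4642  0.4025  0.3747 -0.631 ] [ 0.3136 -0.0317  0.5057 -0.0012 -0.011   0.0159]
```

View pics/w19.png

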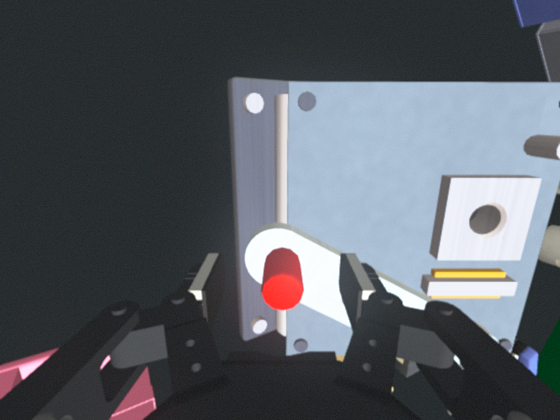

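Request:
apply_moves(
  targets=[0, 0, 0, 0, 0, 0, 0, 0, 0, 0, 0, 0, 0, 0, 0, 0, 0, 0, 0, 0, 0, 0, 0, 0, 0, 0, 0, 0, 0, 0],
  hand=1,
)

```text
time: 19.98
tool_pos: [0.4533, -0.0848, 0.0638]
tcp_rot: [3.141, -0.524, -0.144]
force: [-5.5, -0.3, 7.4]
opening: 0.211
```

```bash
python3 - <<'E'
from h import *
p,R,o=cur(); print(o['force'],o['opening'],p,o['tcp_rot'])
b=bedR();print('tcp bed',b.T@(p-B0)*1000)
import math
# arc waypoints in tool shift (tool axes = bed x,-y,-z)
t0=math.atan2(118,66)
for k in range(13):
    t=t0*(1-k/12.);q=np.array([-135*math.sin(t),-85+135*math.cos(t)])-np.array([-135*math.sin(t0),-85+135*math.cos(t0)])
    print(round(t,3),q[0].round(1),(-q[1]).round(1))
E
```

```text
[-5.5266 -0.2882  7.396 ] 0.2114832254543475 [ 0.4533 -0.0848  0.0638] [ 3.1413 -0.5244 -0.1436]
tcp bed [-118.3631  -19.3842   27.6744]
1.061 0.0 -0.0
0.972 6.3 -10.1
0.884 13.4 -19.7
0.796 21.4 -28.6
0.707 30.1 -36.7
0.619 39.5 -44.1
0.53 49.5 -50.6
0.442 60.1 -56.1
0.354 71.1 -60.7
0.265 82.4 -64.4
0.177 94.1 -67.0
0.088 105.9 -68.6
0.0 117.8 -69.1
```

Request:
apply_moves(
  targets=[0.003, -0.005, -0.001, 0, 0, 0, 0.0063, -0.0101, -0.001, 0, 0, 0, 0.0134, -0.0197, -0.001, 0, 0, 0, 0.0214, -0.0286, -0.001, 0, 0, 0, 0.0301, -0.0367, -0.001, 0, 0, 0, 0.0395, -0.0441, -0.001, 0, 0, 0, 0.0495, -0.0506, -0.001, 0, 0, 0, 0.0601, -0.0561, -0.001, 0, 0, 0, 0.0711, -0.0607, -0.001, 0, 0, 0, 0.0824, -0.0644, -0.001, 0, 0, 0, 0.0941, -0.067, -0.001, 0, 0, 0, 0.1059, -0.0686, -0.001, 0, 0, 0, 0.113, -0.069, -0.001, 0, 0, 0, 0.113, -0.069, -0.001, 0, 0, 0],
)

```text
time: 21.72
tool_pos: [0.5545, -0.0223, 0.1158]
tcp_rot: [-3.127, -0.51, -0.15]
force: [-0.5, 29.9, -0.9]
opening: 0.212
```

```bash
python3 - <<'E'
from h import *
w=snap('wrist','w20.png');p,R,o=cur(); print(o['force'],o['opening'],p,o['tcp_rot'])
print('tcp bed',bedR().T@(p-B0)*1000)
E
```

```text
[ 1.1453 31.1267 -1.2687] 0.21103684703046283 [ 0.5545 -0.0223  0.1158] [-3.1267 -0.5097 -0.1502]
tcp bed [-13.3061  56.925   27.0613]
```

View pics/w20.png

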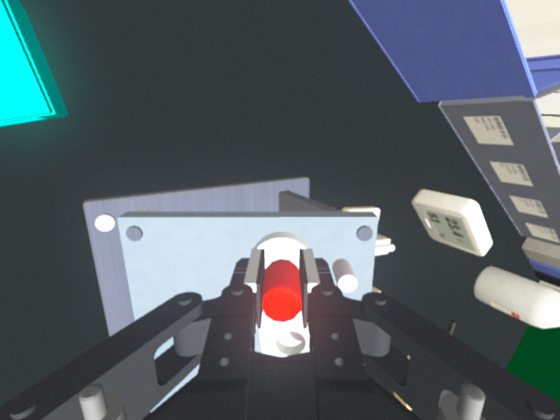

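```bash
python3 - <<'E'
from h import *
c=manip.camera('wrist');p,R,o=cur(); print(o['force'],p,o['tcp_rot'],o['joint_pos'],o['joint_torque'],o['wrist_torque'])
print('tcp bed',bedR().T@(p-B0)*1000)
snap('scene','s20.png');crop('s20.png',260,140,400,250,5,'s20c.png')
crop('w20.png',200,200,400,360,4,'w20c.png')
E
```

```text
[ 0.5855 30.147  -1.3441] [ 0.5545 -0.0223  0.1157] [-3.1268 -0.5097 -0.1501] [-0.1841 -0.0568  2.2269  0.0702  0.4635 -0.0926] [-16.5706 -26.0702 -30.8539  -4.0139  -3.9939  -0.2572] [4.4513 0.4359 2.1542]
tcp bed [-13.3682  56.927   27.056 ]
```

View pics/s20c.png

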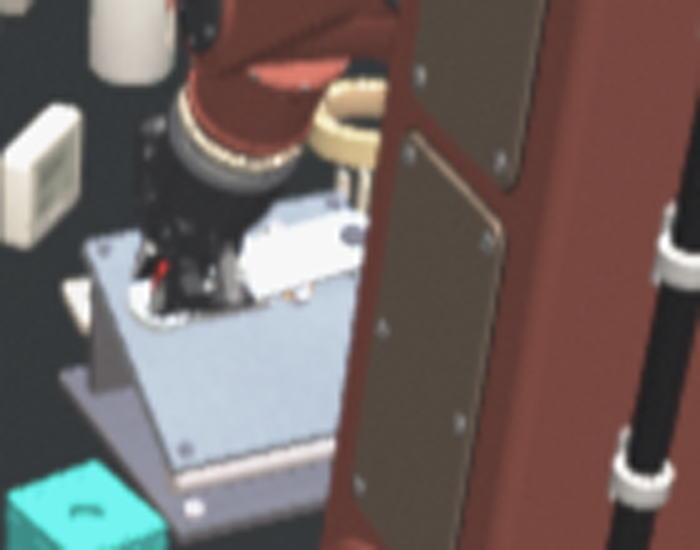

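View pics/w20c.png

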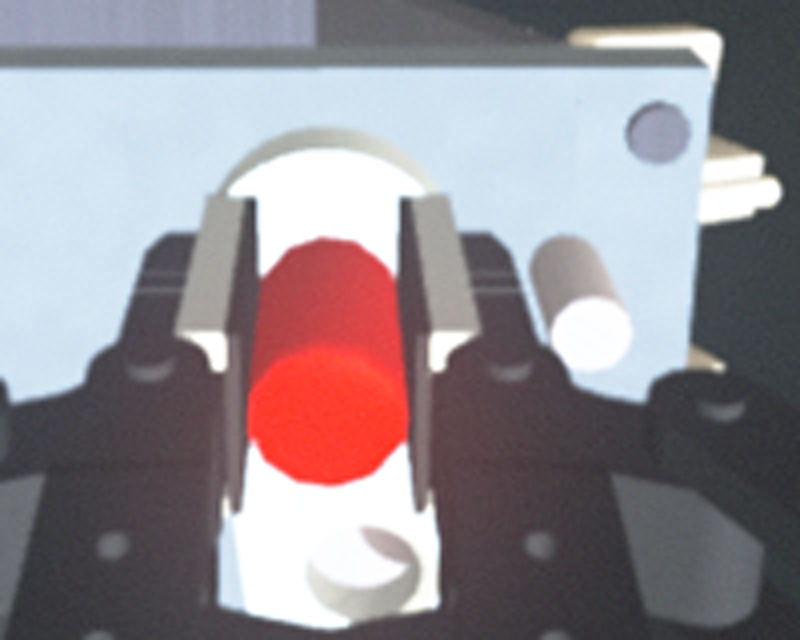

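The arm is nearly closed, but radial stress built up in the grip (30 N sideways). I'll release, recentre and look.

Request:
apply_moves(
  targets=[0, 0, 0, 0, 0, 0, 0, 0, 0, 0, 0, 0, 0, 0, -0.003, 0, 0, 0, 0, 0, -0.003, 0, 0, 0],
  hand=0.2,
)

```text
time: 22.38
tool_pos: [0.5575, -0.0304, 0.1229]
tcp_rot: [-3.141, -0.523, -0.144]
force: [-0.3, -0.2, -0.3]
opening: 0.398
```

```bash
python3 - <<'E'
from h import *
c=snap('wrist','w21.png');p,R,o=cur(); print(o['force'],p,o['tcp_rot'],o['opening'],o['joint_pos'])
print('tcp bed',bedR().T@(p-B0)*1000)
crop('w21.png',200,180,400,340,4,'w21c.png')
E
```

```text
[-0.0548 -0.4877 -0.3564] [ 0.5575 -0.0303  0.1228] [-3.1413 -0.5227 -0.1443] 0.4008988989524826 [-0.1938 -0.0665  2.2239  0.056   0.4626 -0.0931]
tcp bed [-6.2499 49.4017 31.0907]
```

View pics/w21c.png

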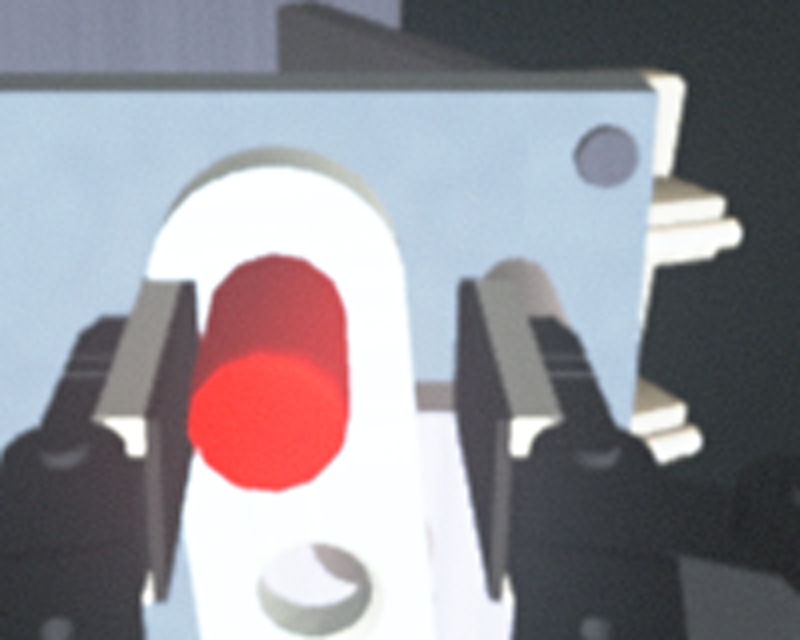

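Request:
apply_moves(
  targets=[0.004, 0, 0, 0, 0, 0, 0.008, 0, 0, 0, 0, 0, 0.012, 0, 0, 0, 0, 0, 0.014, 0, 0, 0, 0, 0, 0.014, 0, 0, 0, 0, 0],
)

```text
time: 23.05
tool_pos: [0.5694, -0.0314, 0.1292]
tcp_rot: [-3.141, -0.522, -0.143]
force: [-0.7, 0.5, -1.6]
opening: 0.4
```

```bash
python3 - <<'E'
from h import *
c=snap('wrist','w22.png');p,R,o=cur(); print(o['force'],p,o['tcp_rot'],o['opening'])
print('tcp bed',bedR().T@(p-B0)*1000,'F bed',bedR().T@o['force'])
crop('w22.png',200,180,400,340,4,'w22c.png')
E
```

```text
[-0.7122  1.62   -1.3294] [ 0.5694 -0.0314  0.1293] [-3.1413 -0.5221 -0.1432] 0.39597251673341016
tcp bed [ 7.3831 50.0272 30.7351] F bed [-1.4751  1.502  -0.6834]
```

View pics/w22c.png

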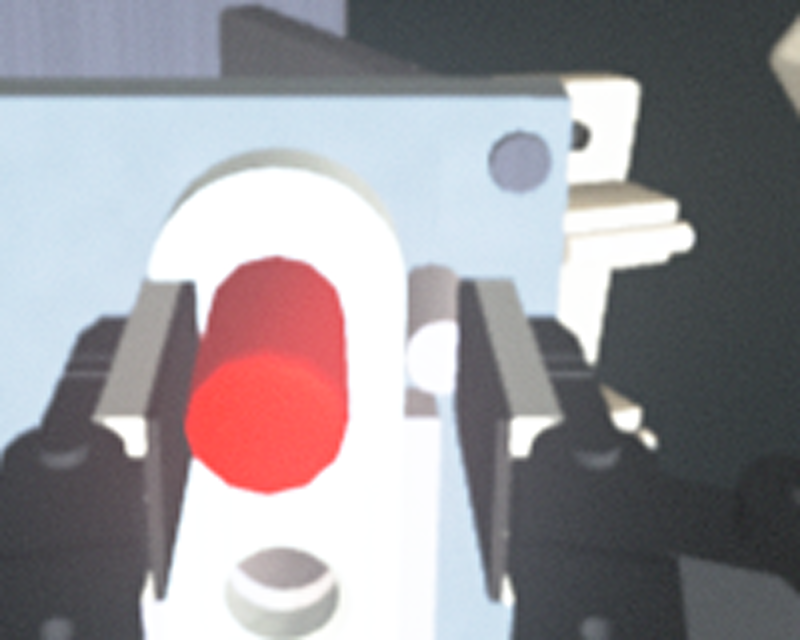

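Request:
apply_moves(
  targets=[0.001, 0, 0, 0, 0, 0, 0.002, 0, 0, 0, 0, 0, 0.003, 0, 0, 0, 0, 0, 0.003, 0, 0, 0, 0, 0],
)

```text
time: 23.6
tool_pos: [0.5696, -0.0314, 0.1291]
tcp_rot: [-3.141, -0.516, -0.143]
force: [-8.2, 1.7, 0.8]
opening: 0.399
```

```bash
python3 - <<'E'
from h import *
c=snap('wrist','w23.png');p,R,o=cur(); print(o['force'],p,o['tcp_rot'],o['opening'])
print('tcp bed',bedR().T@(p-B0)*1000,'F bed',bedR().T@o['force'])
crop('w23.png',200,180,400,360,3.5,'w23c.png')
E
```

```text
[-7.6895  1.1817  1.0967] [ 0.5696 -0.0314  0.1291] [-3.1412 -0.5163 -0.1431] 0.3970550811900579
tcp bed [ 7.4066 50.0492 30.4519] F bed [-6.1888  0.0738  4.8394]
```

View pics/w23c.png

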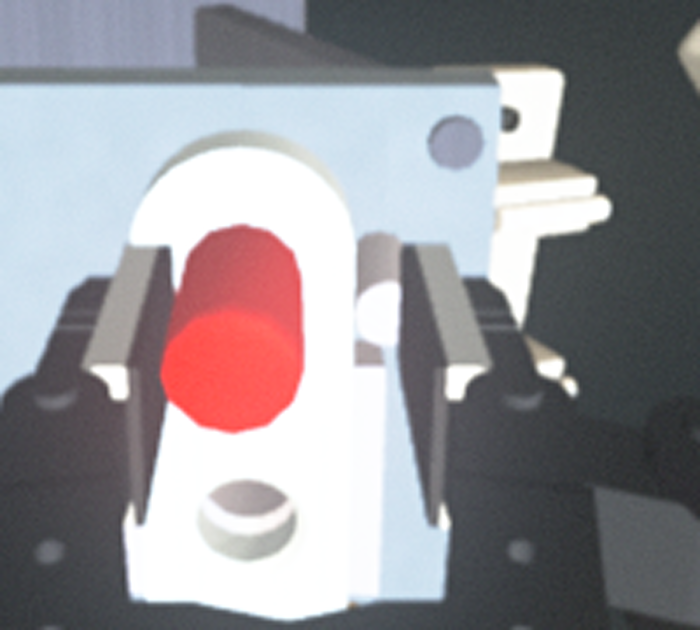

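The arm is closed firmly against the stop (about 8 N, no further travel). I'll back off, rise, and go to the green pin.

```bash
python3 - <<'E'
from h import *
p,R,o=cur()
G=np.array([.5383,.1786,.075])
Dp=down(.150)
print('above gpin (cap+60)',delta(G+[0,0,.058+.09],down(-1.42)),'yaw .15+pi/2..', delta(G+[0,0,.058+.09],down(.15+np.pi/2)))
print(delta(bedP(2,50,120),toolbed()))
E
```

```text
above gpin (cap+60) [  -6.6272 -203.4385 -111.685   -18.8794  -25.4003   71.4442] yaw .15+pi/2.. [  -6.6272 -203.4385 -111.685    27.4694  -20.4343 -104.095 ]
[ -6.0639   0.0185 -89.506   -0.0199   0.4207  -0.003 ]
```

```bash
python3 - <<'E'
from h import *
T=load('top0.png')
for X in([.548,.235,.1],[.548,.235,.2],[.55,.225,.1],[.58,.18,.2]):print(X,proj(T,X))
crop('top0.png',140,150,280,280,5,'tb.png')
p,R,o=cur()
G=np.array([.5383,.1786,.075]);P=G+[0,0,.058+.10]
print(delta(P,down(1.74)))
E
```

```text
[0.548, 0.235, 0.1] [192.9824 209.8433]
[0.548, 0.235, 0.2] [185.719  204.2896]
[0.55, 0.225, 0.1] [197.0821 208.9704]
[0.58, 0.18, 0.2] [210.2693 189.8253]
[  -1.691  -203.4418 -120.3817   27.7508  -20.2326 -105.1603]
```

View pics/tb.png

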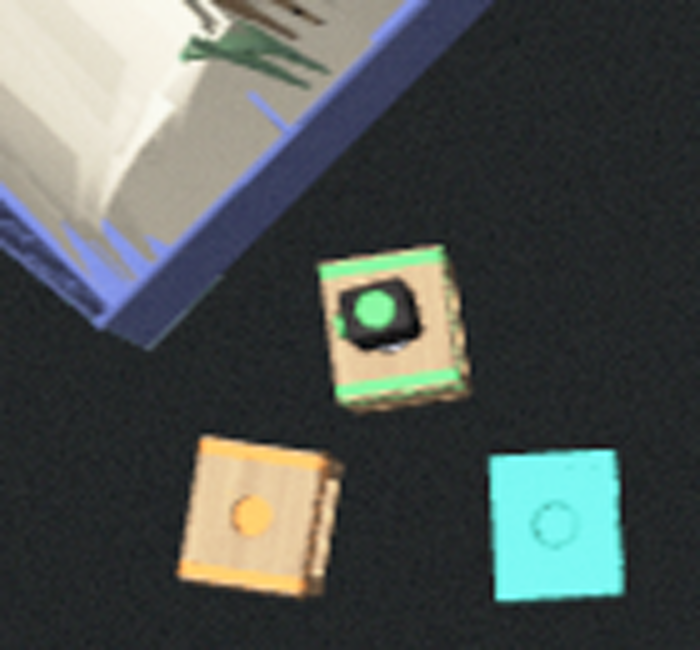

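Request:
apply_moves(
  targets=[-0.006, 0, 0, 0, 0, 0, -0.006, 0, -0.02, 0, 0, 0, -0.006, 0, -0.06, 0, 0, 0, -0.006, 0, -0.09, 0, 0, 0],
)

```text
time: 24.15
tool_pos: [0.5235, -0.0251, 0.2088]
tcp_rot: [3.141, -0.528, -0.143]
force: [0.9, -0.4, 0.0]
opening: 0.402
```

```bash
python3 - <<'E'
from h import *
c=snap('wrist','w24.png');p,R,o=cur()
P=np.array([.5383,.1786,.233]);print(delta(P,down(1.74)),o['joint_pos'])
crop('w24.png',150,150,430,360,2.8,'w24c.png')
E
```

```text
[  -3.0691 -203.6318  -25.3541   28.7015  -20.8514 -104.9736] [-0.1977 -0.308   2.2332  0.0432  0.6841 -0.0808]
```

View pics/w24c.png

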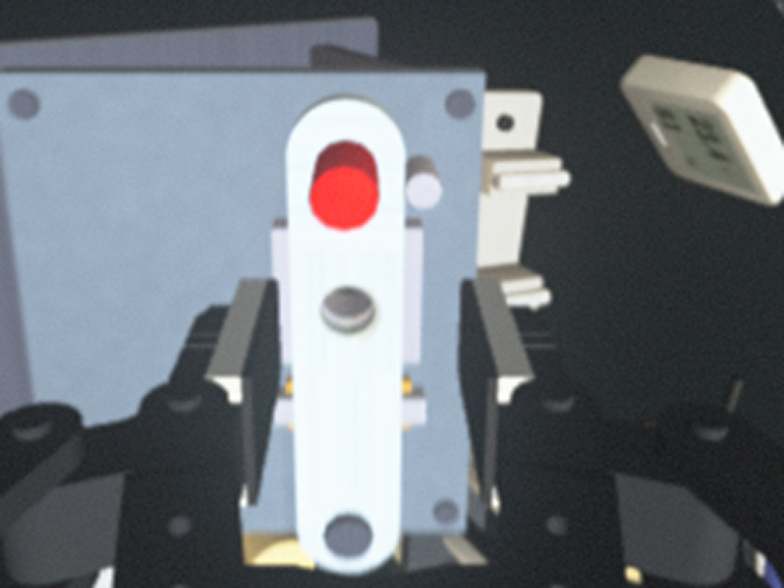

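The arm is closed against the post, square to the bed. Now to the green pin.

Request:
apply_moves(
  targets=[0, -0.02, -0.03, 2.6, -1.9, -9.5, 0, -0.04, -0.035, 5.2, -3.8, -19, 0, -0.06, -0.035, 7.8, -5.7, -28.6, -0.001, -0.08, -0.035, 10.4, -7.6, -38, -0.001, -0.1, -0.035, 13, -9.5, -47.6, -0.002, -0.12, -0.035, 15.6, -11.4, -57, -0.002, -0.14, -0.03, 18.2, -13.2, -66.6, -0.003, -0.16, -0.025, 20.8, -15.1, -76, -0.003, -0.18, -0.025, 23.4, -17, -85.7, -0.003, -0.2, -0.025, 26, -18.9, -95, -0.003, -0.2036, -0.0254, 28.7, -20.9, -105, -0.003, -0.2036, -0.0254, 28.7, -20.9, -105, -0.003, -0.2036, -0.0254, 28.7, -20.9, -105, -0.003, -0.2036, -0.0254, 28.7, -20.9, -105],
  hand=-0.4,
)

```text
time: 25.95
tool_pos: [0.5362, 0.1785, 0.2264]
tcp_rot: [-3.131, -0.004, 1.738]
force: [-0.8, -0.2, -0.1]
opening: 0.704
```

```bash
python3 - <<'E'
from h import *
c=snap('wrist','w25.png');p,R,o=cur();print(p,o['tcp_rot'],o['joint_pos'],o['opening'])
crop('w25.png',150,100,410,330,3,'w25c.png')
E
```

```text
[0.5362 0.1785 0.2265] [-3.1311 -0.004   1.7383] [ 0.1948  0.0995  1.7532  0.0044  1.2993 -1.5447] 0.7004946163420604
```

View pics/w25c.png

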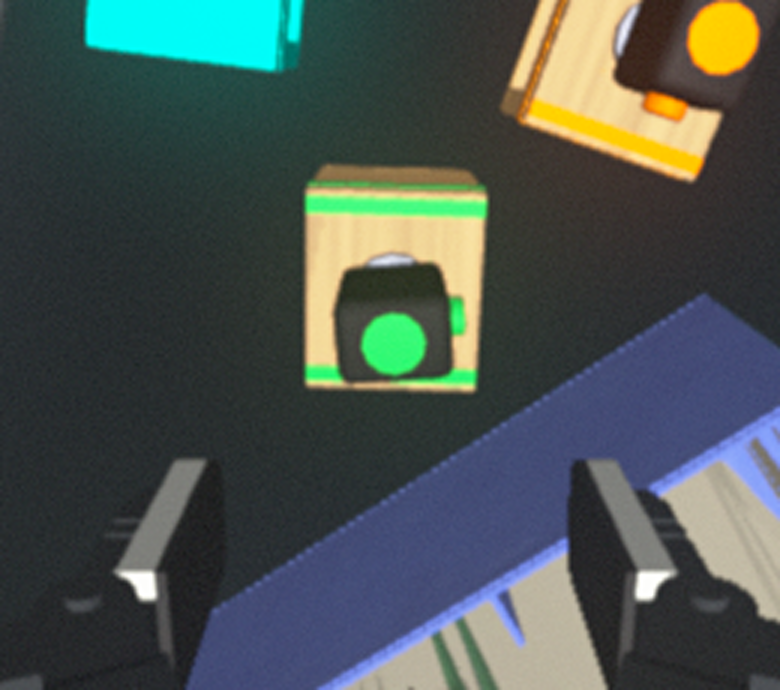

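```bash
python3 - <<'E'
from h import *
p,R,o=cur();w=load('w25.png')
def onp(uv,z):
    X=onz(w,uv,z);return X,R.T@(X-p)
f=lambda a,b:(150+(a+.5)/3-.5,100+(b+.5)/3-.5)
print('cap',onp(f(394,343),.133))
C=[onp(f(*q),.075)[0] for q in((306,188),(487,187),(476,389),(306,384))];print(np.mean(C,0),[np.linalg.norm(C[i]-C[i-1]).round(4) for i in range(4)])
X=onp(f(394,343),.133)[0]
E=[onp(f(*q),.133)[0] for q in((345,378),(449,374),(443,300),(341,306))];print([np.linalg.norm(E[i]-E[i-1]).round(4) for i in range(4)]);d=E[1]-E[0];print('yaw y',np.arctan2(d[1],d[0]))
Rn=down(1.775);P=X.copy();P[2]=.133+.06;print(delta(P,Rn));P[2]=.133-.046;print(P,delta(P,Rn))
E
```

```text
cap (array([0.538 , 0.1786, 0.133 ]), array([-0.0005,  0.0028,  0.0934]))
[0.5373 0.1786 0.075 ] [np.float64(0.0696), np.float64(0.0604), np.float64(0.0719), np.float64(0.0607)]
[np.float64(0.0213), np.float64(0.0297), np.float64(0.0219), np.float64(0.0285)]
yaw y 1.776524090984951
[-0.3026  2.152  33.4498 -0.5969 -0.2377 -2.0999]
[0.538  0.1786 0.087 ] [ -0.7221   3.264  139.4431  -0.5969  -0.2377  -2.0999]
```

Request:
apply_moves(
  targets=[-0.0003, 0.001, 0.03, -0.6, -0.2, -2, -0.0005, 0.002, 0.06, -0.6, -0.2, -2, -0.0006, 0.0028, 0.09, -0.6, -0.2, -2, -0.0007, 0.003, 0.12, -0.6, -0.2, -2, -0.0007, 0.0033, 0.135, -0.6, -0.2, -2, -0.0007, 0.0033, 0.1394, -0.6, -0.2, -2, -0.0007, 0.0033, 0.1394, -0.6, -0.2, -2],
)

```text
time: 26.88
tool_pos: [0.5387, 0.1792, 0.0878]
tcp_rot: [3.141, -0.001, 1.775]
force: [-0.1, -0.4, 0.2]
opening: 0.701
```

```bash
python3 - <<'E'
from h import *
c=snap('wrist','w26.png');p,R,o=cur();print(p,o['tcp_rot'],o['force'],o['opening'],delta([.538,.1786,.087],down(1.775)))
crop('w26.png',150,130,410,360,3,'w26c.png')
E
```

```text
[0.5391 0.1793 0.0883] [ 3.1399 -0.0005  1.775 ] [ 0.6437  1.2278 -1.0487] 0.6969782334377668 [-0.5093 -1.195   1.2492  0.0958 -0.0296 -0.0029]
```

View pics/w26c.png

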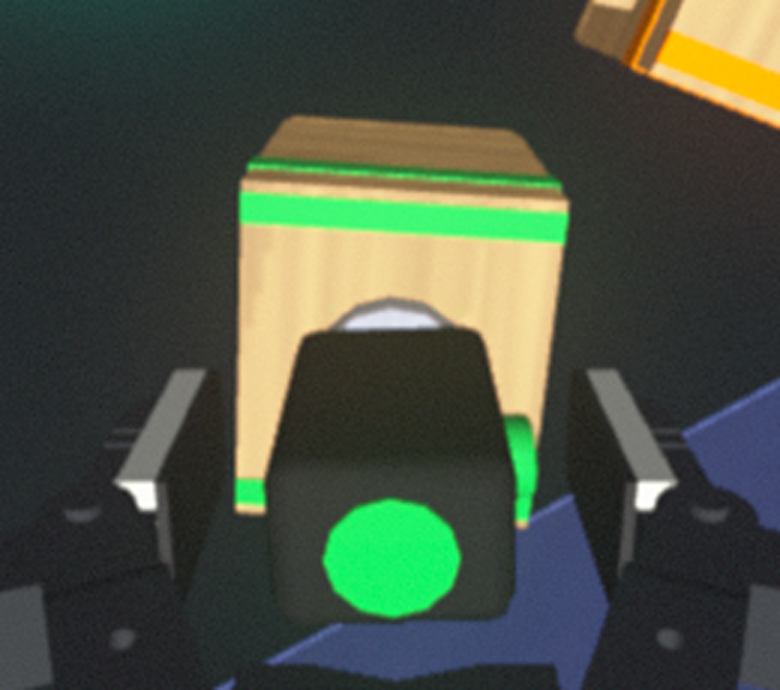

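Request:
apply_moves(
  targets=[0, -0.0005, 0.001, 0, 0, 0, 0, -0.0005, 0.001, 0, 0, 0, 0, -0.0005, 0.001, 0, 0, 0, 0, -0.0005, 0.001, 0, 0, 0, 0, -0.0005, 0.001, 0, 0, 0],
  hand=1,
)

```text
time: 27.55
tool_pos: [0.539, 0.179, 0.0876]
tcp_rot: [3.139, 0.0, 1.775]
force: [0.2, -1.9, 4.8]
opening: 0.39
```

Request:
apply_moves(
  targets=[0, 0, -0.004, 0, 0, 0, 0, 0, -0.01, 0, 0, 0, 0, 0, -0.02, 0, 0, 0, 0, 0, -0.04, 0, 0, 0, 0, 0, -0.065, 0, 0, 0, 0, 0, -0.09, 0, 0, 0, 0, 0, -0.12, 0, 0, 0, 0, 0, -0.14, 0, 0, 0, 0, 0, -0.14, 0, 0, 0],
)

```text
time: 28.68
tool_pos: [0.5388, 0.1794, 0.2289]
tcp_rot: [3.138, -0.001, 1.775]
force: [0.1, -0.3, -1.5]
opening: 0.389
```

```bash
python3 - <<'E'
from h import *
c=snap('wrist','w27.png');s=snap('scene','s27.png');p,R,o=cur();print(p,o['tcp_rot'],o['force'],o['opening'])
a=cv2.imread('pics/w27.png')[130:360,180:380];x,y=map(int,proj(s,p));b=cv2.imread('pics/s27.png')[y-40:y+70,x-45:x+45]
cv2.imwrite('pics/c27.png',np.hstack([cv2.resize(a,(430,495)),cv2.resize(b,(405,495))])[:,:800])
print(x,y)
E
```

```text
[0.537  0.1789 0.2255] [-3.1395 -0.0006  1.7752] [ 0.6103  0.3156 -1.4447] 0.3921554355748265
232 186
```

View pics/c27.png

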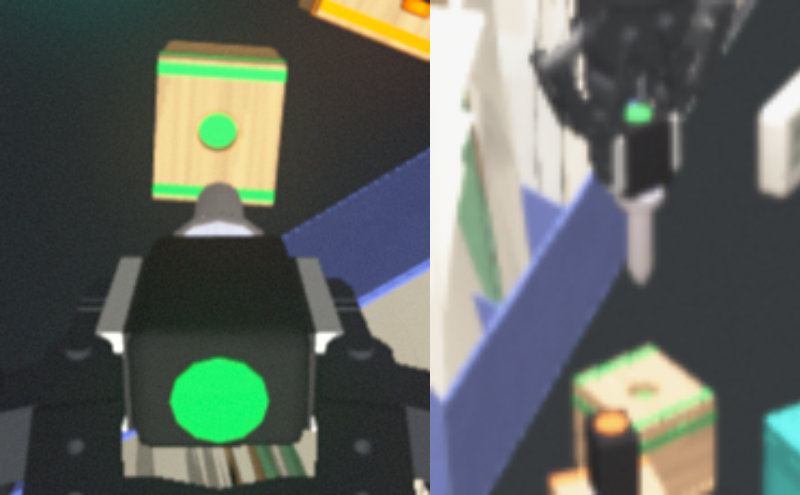

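```bash
python3 - <<'E'
from h import *
p,R,o=cur();w=manip.camera('wrist');p,R,o=cur()
f=lambda a,b:(180+(a+.5)/2.15-.5,130+(b+.5)/2.152-.5)
def tz(uv,z):
    oo,d=ray(w,uv);a=R.T@(oo-p);e=R.T@d;return a+e*(z-a[2])/e[2]
print('cap',tz(f(219,399),-.0454),'tip',tz(f(220,190),.071))
H=bedP(0.3,0,125);print(p,H,delta(H,toolbed()),o['joint_pos'])
print(delta([.53,.05,.29],toolbed()))
E
```

```text
cap [-0.0001 -0.     -0.0454] tip [ 0.0004 -0.0005  0.071 ]
[0.5365 0.1788 0.2246] [ 0.5096 -0.0733  0.2074] [-241.4315  -77.452    17.3469  -28.8482   20.2896  106.998 ] [ 0.1973  0.0979  1.7584  0.0006  1.2888 -1.578 ]
[-124.7556  -32.7466  -65.3395  -28.8482   20.2896  106.998 ]
```

Request:
apply_moves(
  targets=[-0.01, -0.003, -0.03, -2.4, 1.7, 9, -0.03, -0.008, -0.055, -4.8, 3.4, 17.8, -0.055, -0.015, -0.065, -7.2, 5.1, 26.7, -0.08, -0.021, -0.065, -9.6, 6.8, 35.6, -0.105, -0.028, -0.065, -12, 8.5, 44.5, -0.125, -0.034, -0.065, -14.4, 10.1, 53.5, -0.15, -0.043, -0.055, -16.8, 11.8, 62.4, -0.17, -0.051, -0.04, -19.2, 13.5, 71.3, -0.19, -0.058, -0.025, -21.6, 15.2, 80, -0.21, -0.066, -0.01, -24, 16.9, 89, -0.23, -0.073, 0.005, -26.4, 18.6, 98, -0.2414, -0.0775, 0.0173, -28.8, 20.3, 107, -0.2414, -0.0775, 0.0173, -28.8, 20.3, 107, -0.2414, -0.0775, 0.0173, -28.8, 20.3, 107, -0.2414, -0.0775, 0.0173, -28.8, 20.3, 107],
)

```text
time: 30.7
tool_pos: [0.5114, -0.073, 0.2096]
tcp_rot: [-3.141, -0.527, -0.142]
force: [0.0, -0.4, -1.8]
opening: 0.393
```

```bash
python3 - <<'E'
from h import *
c=snap('wrist','w28.png');p,R,o=cur();print(p,o['tcp_rot'],o['force'],o['opening'],delta(bedP(.3,0,125),toolbed()))
crop('w28.png',180,130,400,330,3.5,'w28c.png')
E
```

```text
[ 0.5114 -0.073   0.2096] [-3.1405 -0.527  -0.142 ] [ 0.466   0.073  -0.7575] 0.39425301443992194 [-2.6351  0.5702  1.0035 -0.0935 -0.1958  0.0496]
```

View pics/w28c.png

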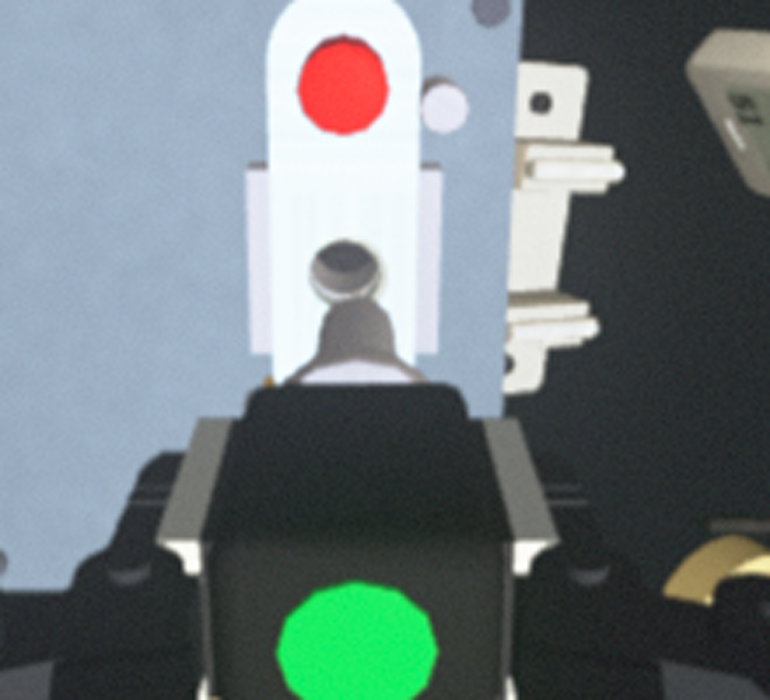

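```bash
python3 - <<'E'
from h import *
w=manip.camera('wrist');p,R,o=cur();f=lambda a,b:(180+(a+.5)/3.5-.5,130+(b+.5)/3.5-.5)
b=bedR();n=b[:,2]
def ob(uv,z):
    oo,d=ray(w,uv);P=B0+n*z/1000;X=oo+d*(n@(P-oo))/(n@d);return b.T@(X-B0)*1000,R.T@(X-p)*1000
for nm,q,z in(('ahole',(346,270),22),('ahole rim ends',(309.5,270),22),('',(382.5,270),22),('top',(346,238),22),('bot',(346,305),22),('knob',(343,85),54),('stop',(445,108),22),('tip?',(356,300),64)):
    r=ob(f(*q),z);print(nm,r[0].round(1)[:2],r[1].round(1))
print(delta(bedP(.3,0,125),toolbed()))
E
```

```text
ahole [0.4 1.3] [ -2.8  -0.5 104. ]
ahole rim ends [-8.8  1.3] [-12.   -0.5 104. ]
 [9.5 1.2] [  6.3  -0.5 104. ]
top [0.4 9.6] [ -2.8  -8.8 104. ]
bot [ 0.4 -8. ] [ -2.9   8.7 104. ]
knob [ 0.1 50.8] [ -3.  -50.1  72.1]
stop [24.2 41.7] [ 21.  -41.  104.1]
tip? [2.8 7.2] [-0.3 -6.5 62. ]
[-2.5653  0.5679  0.9805 -0.091  -0.1945  0.0386]
```

Request:
apply_moves(
  targets=[-0.0028, -0.0003, 0.01, -0.1, -0.2, 0, -0.0028, -0.0003, 0.02, -0.1, -0.2, 0, -0.0028, -0.0003, 0.027, -0.1, -0.2, 0, -0.0028, -0.0003, 0.027, -0.1, -0.2, 0, -0.0028, -0.0003, 0.027, -0.1, -0.2, 0],
)

```text
time: 31.42
tool_pos: [0.5218, -0.0743, 0.1838]
tcp_rot: [3.142, -0.522, -0.144]
force: [0.8, 0.2, -1.6]
opening: 0.395
```

```bash
python3 - <<'E'
from h import *
c=snap('wrist','w29.png');p,R,o=cur();print(o['force'],o['tcp_rot'],bedR().T@(p-B0)*1000,delta(bedP(.4,.6,34.6),toolbed()))
crop('w29.png',180,130,400,330,3.5,'w29c.png')
E
```

```text
[-0.129   0.9672 -1.0921] [ 3.1414 -0.5228 -0.1435] [-0.6167  0.7015 98.6233] [ 1.0688  0.0724 64.0225  0.0256  0.0466 -0.0267]
```

View pics/w29c.png

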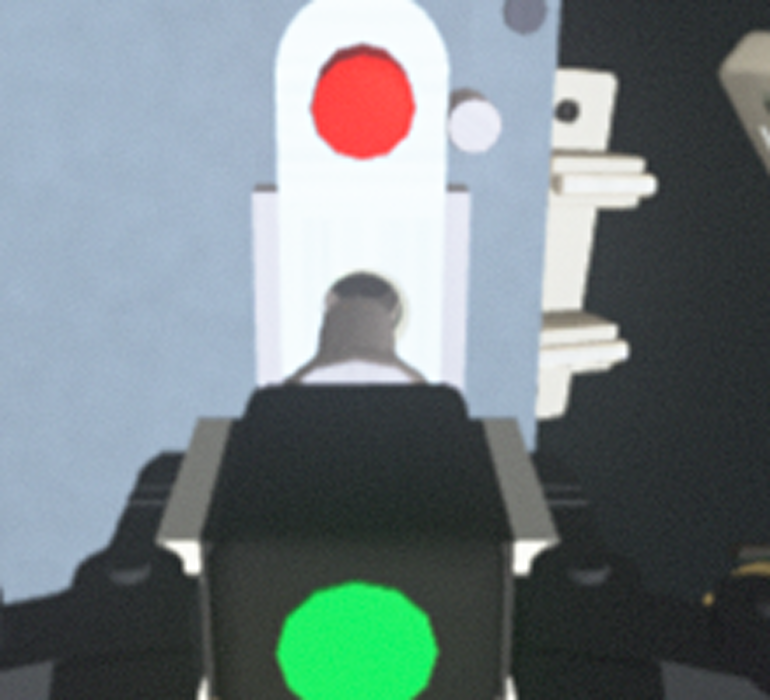

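Request:
apply_moves(
  targets=[0.0009, 0, 0.004, 0, 0, 0, 0.0009, 0, 0.009, 0, 0, 0, 0.0009, 0, 0.014, 0, 0, 0, 0.0009, 0, 0.018, 0, 0, 0],
)

```text
time: 31.98
tool_pos: [0.5316, -0.0759, 0.1684]
tcp_rot: [3.141, -0.522, -0.143]
force: [-0.5, -1.2, 0.2]
opening: 0.397
```

Request:
apply_moves(
  targets=[0, 0, 0.004, 0, 0, 0, 0, 0, 0.008, 0, 0, 0, 0, 0, 0.012, 0, 0, 0, 0, 0, 0.012, 0, 0, 0],
)

```text
time: 32.48
tool_pos: [0.5375, -0.0768, 0.158]
tcp_rot: [3.141, -0.522, -0.144]
force: [-0.2, -2.4, -3.6]
opening: 0.388
```

```bash
python3 - <<'E'
from h import *
c=snap('wrist','w30.png');p,R,o=cur();print(o['force'],o['tcp_rot'],bedR().T@(p-B0)*1000,'F',bedR().T@o['force'],delta(bedP(.4,.6,34.6),toolbed()))
E
```

```text
[ 0.9073 -1.1981 -2.2075] [ 3.1411 -0.5224 -0.1436] [-0.0782  0.5263 68.2898] F [-0.1781 -1.0565 -2.4461] [ 0.5195 -0.0984 33.6892  0.0416  0.0703 -0.0274]
```

Request:
apply_moves(
  targets=[0.0003, 0, 0.004, 0, 0, 0, 0.0003, 0, 0.008, 0, 0, 0, 0.0003, 0, 0.012, 0, 0, 0, 0.0003, 0, 0.016, 0, 0, 0, 0.0003, 0, 0.016, 0, 0, 0],
)

```text
time: 33.15
tool_pos: [0.5457, -0.078, 0.1442]
tcp_rot: [3.141, -0.523, -0.144]
force: [1.2, -4.1, -3.4]
opening: 0.391
```

Request:
apply_moves(
  targets=[0, 0, 0.004, 0, 0, 0, 0, 0, 0.008, 0, 0, 0, 0, 0, 0.012, 0, 0, 0, 0, 0, 0.013, 0, 0, 0],
)

```text
time: 33.65
tool_pos: [0.5521, -0.079, 0.1333]
tcp_rot: [3.141, -0.523, -0.144]
force: [-2.9, -4.3, 0.9]
opening: 0.394
```

```bash
python3 - <<'E'
from h import *
c=snap('wrist','w31.png');p,R,o=cur();print(o['force'],o['tcp_rot'],bedR().T@(p-B0)*1000,'F',bedR().T@o['force'],o['opening'])
E
```

```text
[-0.964  -5.2165 -0.8397] [ 3.1412 -0.5226 -0.1437] [ 0.3441  0.4982 39.3164] F [-0.6023 -5.3006 -0.6218] 0.3941889897994323
```

Request:
apply_moves(
  targets=[0, 0.0005, 0.002, 0, 0, 0, 0, 0.0005, 0.004, 0, 0, 0, 0, 0.0005, 0.005, 0, 0, 0, 0, 0.0005, 0.006, 0, 0, 0, 0, 0.0005, 0.006, 0, 0, 0],
)

```text
time: 34.33
tool_pos: [0.5541, -0.0793, 0.13]
tcp_rot: [-3.141, -0.52, -0.142]
force: [-23.8, -1.1, 25.5]
opening: 0.393
```

```bash
python3 - <<'E'
from h import *
c=snap('wrist','w32.png');p,R,o=cur();print(o['force'],o['tcp_rot'],bedR().T@(p-B0)*1000,'F',bedR().T@o['force'],o['opening'])
crop('w32.png',180,130,400,330,3.5,'w32c.png')
E
```

```text
[-24.635   -1.1553  24.679 ] [-3.1414 -0.5205 -0.1425] [ 0.449   0.4189 35.4907] F [-8.6347 -4.6543 33.4821] 0.39358548549557826
```

View pics/w32c.png

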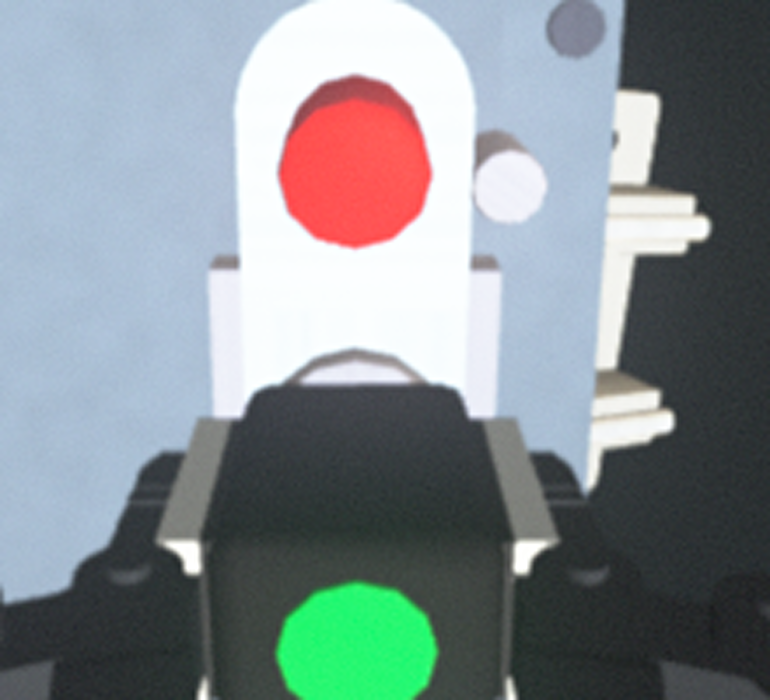

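Request:
apply_moves(
  targets=[-0.0008, 0.0006, 0, 0, 0, 0, -0.0008, 0.0006, 0.0005, 0, 0, 0, -0.0008, 0.0006, 0.0005, 0, 0, 0],
)

```text
time: 34.75
tool_pos: [0.5541, -0.0794, 0.1299]
tcp_rot: [-3.14, -0.522, -0.143]
force: [-26.3, 1.0, 29.0]
opening: 0.387
```

```bash
python3 - <<'E'
from h import *
p,R,o=cur();print(o['force'],o['tcp_rot'],bedR().T@(p-B0)*1000,'F',bedR().T@o['force'],o['opening'])
E
```

```text
[-26.3194   0.9632  28.9888] [-3.1404 -0.5216 -0.1427] [ 0.4571  0.362  35.4736] F [-8.1851 -2.7974 38.1991] 0.3865274914752747
```

The seat is hard: 38 N and no further travel. I'll relax the load, release, and let the button spring out.

Request:
apply_moves(
  targets=[0, 0, -0.0015, 0, 0, 0, 0, 0, -0.0015, 0, 0, 0],
)

```text
time: 35.0
tool_pos: [0.5539, -0.0794, 0.13]
tcp_rot: [-3.14, -0.523, -0.144]
force: [-11.3, 0.6, 12.6]
opening: 0.393
```

Request:
apply_moves(
  targets=[0, 0, 0, 0, 0, 0, 0, 0, 0, 0, 0, 0, 0, 0, 0, 0, 0, 0, 0, 0, 0, 0, 0, 0],
  hand=-0.4,
)

```text
time: 35.5
tool_pos: [0.5534, -0.0798, 0.1282]
tcp_rot: [-3.141, -0.522, -0.144]
force: [-0.6, -0.3, 0.0]
opening: 0.7
```

Request:
apply_moves(
  targets=[0, 0, -0.02, 0, 0, 0, 0, 0, -0.05, 0, 0, 0, 0, 0, -0.09, 0, 0, 0, 0, 0, -0.13, 0, 0, 0, 0, 0, -0.13, 0, 0, 0],
)

```text
time: 36.12
tool_pos: [0.4909, -0.0714, 0.2456]
tcp_rot: [3.14, -0.531, -0.143]
force: [1.2, -0.4, -0.6]
opening: 0.703
```

```bash
python3 - <<'E'
from h import *
w=snap('wrist','w33.png');s=snap('scene','s33.png');p,R,o=cur();print(o['force'],o['opening'],p)
a=cv2.imread('pics/w33.png')[120:340,180:400];b=cv2.imread('pics/s33.png')[140:250,250:360]
cv2.imwrite('pics/c33.png',np.hstack([cv2.resize(a,(400,400),interpolation=cv2.INTER_CUBIC),cv2.resize(b,(400,400),interpolation=cv2.INTER_CUBIC)]))
E
```

```text
[ 0.1267 -0.1651 -0.5625] 0.6985629395606497 [ 0.4894 -0.0708  0.2412]
```

View pics/c33.png

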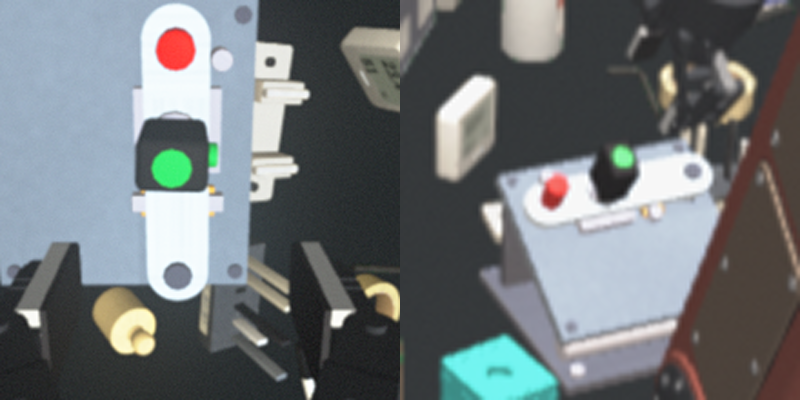

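```bash
python3 - <<'E'
from h import *
w=load('w33.png');s=load('s33.png');t=snap('top','t33.png')
def blob(c,box,lo=(50,120,80),hi=(80,255,255)):
    x0,y0,x1,y1=box;m=cv2.inRange(cv2.cvtColor(c['img'],cv2.COLOR_RGB2HSV)[y0:y1,x0:x1],lo,hi)
    n,l,st,ce=cv2.connectedComponentsWithStats(m);i=1+np.argmax(st[1:,4]);return ce[i]+[x0,y0],st[i,4]
a=blob(w,(260,190,286,235));b=blob(s,(305,170,320,195));d=blob(t,(290,180,360,230));print(a,b,d)
for l in([(w,a[0]),(s,b[0])],[(w,a[0]),(t,d[0])],[(w,a[0]),(s,b[0]),(t,d[0])]):
    X,r=tri(l);print('cap bed',bedR().T@(X-B0)*1000,np.array(r)*1000)
oc=tri([(load('w17.png'),(190+177/2,100+231/2)),(load('s17.png'),(200+108/4,195+181/4))]);print('orange cap',oc,'expect z .133')
crop('t33.png',165,165,415,320,3.2,'t33c.png')
E
```

```text
(array([273.9453, 212.3073]), np.int32(384)) (array([311. , 184.6]), np.int32(5)) (array([322.05, 210.75]), np.int32(20))
cap bed [-3.1332 -2.941  72.826 ] [0.4695 0.4695]
cap bed [-1.5833  1.5406 78.1276] [2.5348 2.5348]
cap bed [-3.0174 -0.185  74.8313] [1.5669 2.4829 3.8383]
orange cap (array([0.4435, 0.2472, 0.1312]), [np.float64(0.0001671224686053572), np.float64(0.00016712246860536533)]) expect z .133
```

View pics/t33c.png

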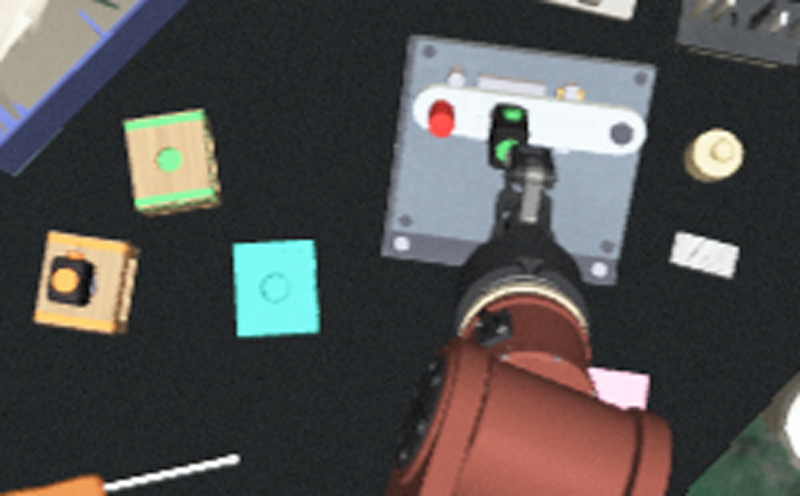

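```bash
python3 - <<'E'
from h import *
w=load('w33.png');s=load('s33.png')
X,r=tri([(w,(274.3,212.4)),(s,(311.1,183.0))]);print(bedR().T@(X-B0)*1000,np.array(r)*1000)
for z in(76,78,80,82,84):
    oo,d=ray(w,(274.3,212.4));n=bedR()[:,2];q=oo+d*(n@(B0+n*z/1000-oo))/(n@d);print(z,(bedR().T@(q-B0)*1000).round(1))
    print('  scene proj',proj(s,bedP(0,0,z)))
crop('s33.png',285,165,345,215,12,'s33d.png')
E
```

```text
[-2.7345 -0.1942 82.311 ] [0.7065 0.7065]
76 [-2.6 -1.5 76. ]
  scene proj [309.878  183.3532]
78 [-2.6 -0.9 78. ]
  scene proj [310.0649 183.0042]
80 [-2.5 -0.2 80. ]
  scene proj [310.2522 182.6544]
82 [-2.5  0.4 82. ]
  scene proj [310.4399 182.3038]
84 [-2.5  1.1 84. ]
  scene proj [310.6281 181.9525]
```

View pics/s33d.png

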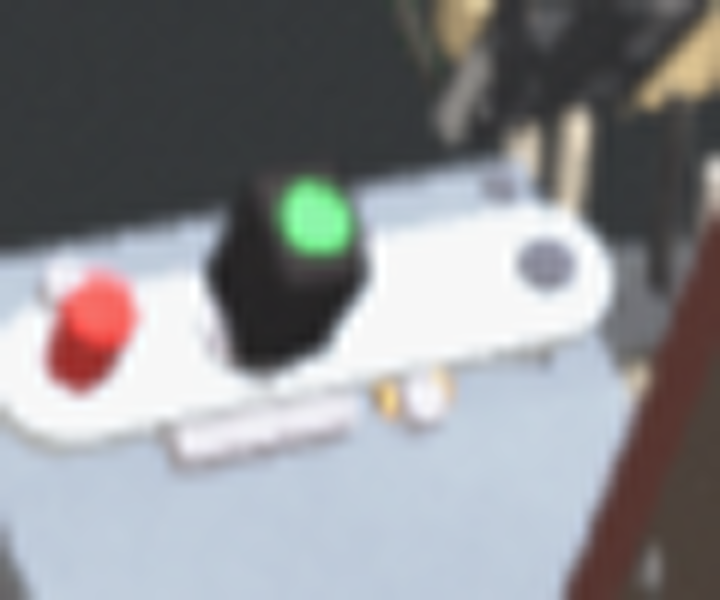

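```bash
python3 - <<'E'
from h import *
w=snap('wrist','w34.png');p,R,o=cur();print(p)
crop('w34.png',230,110,330,290,4,'w34c.png')
E
```

```text
[ 0.4887 -0.0705  0.2393]
```

View pics/w34c.png

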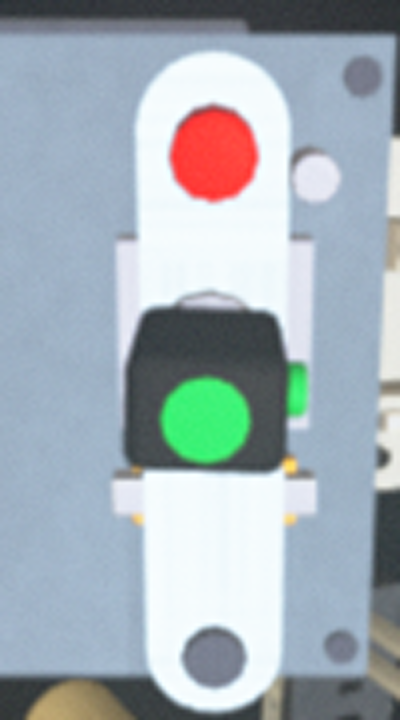

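```bash
python3 - <<'E'
from h import *
w=load('w34.png');b=bedR();n=b[:,2];f=lambda a,c:(230+(a+.5)/4-.5,110+(c+.5)/4-.5)
p,R,o=cur()
def ob(uv,z):
    oo,d=ray(w,uv);X=oo+d*(n@(B0+n*z/1000-oo))/(n@d);return (b.T@(X-B0)*1000).round(1)[:2]
for nm,q,z in(('cap',(206,420),80),('knob',(214,153),54),('stop',(317,177),22),('piv',(214,657),28),('c1?',(395,36),0),('c3',(368,675),0),('collar arc top',(212,292),24),('hndl corners',(125,463),80),('',(283,468),80)):print(nm,ob(f(*q),z))
print('opt: knob expected (0,50), stop (24,42), piv (0,-85)')
P=bedP(0,0,84);print('tool of cap',R.T@(P-p))
E
```

```text
cap [-2.4 -0.2]
knob [-0.7 50.7]
stop [24.1 41.9]
piv [ -0.6 -83.8]
c1? [44.6 74.2]
c3 [  44.8 -105.7]
collar arc top [-1.1 14.3]
hndl corners [-19.1  -9.5]
 [ 13.4 -10.7]
opt: knob expected (0,50), stop (24,42), piv (0,-85)
tool of cap [ 0.0024 -0.0002  0.0791]
```

The pin leans downhill by about 1.5°, inside the hole's clearance. I'll press its top gently with shut fingers so the collar lies flat.

Request:
apply_moves(
  targets=[0.006, 0, 0, 0, 0, 0, 0.006, 0, 0.02, 0, 0, 0, 0.006, 0, 0.04, 0, 0, 0, 0.006, 0, 0.055, 0, 0, 0, 0.006, 0, 0.062, 0, 0, 0, 0.006, 0, 0.062, 0, 0, 0],
  hand=1,
)

```text
time: 37.08
tool_pos: [0.5249, -0.0758, 0.1894]
tcp_rot: [-3.141, -0.52, -0.144]
force: [-0.5, -0.7, -0.3]
opening: 0.001
```

```bash
python3 - <<'E'
from h import *
w=snap('wrist','w35.png');p,R,o=cur();print(bedR().T@(p-B0)*1000,o['force'],o['opening'])
crop('w35.png',180,130,400,360,2.6,'w35c.png')
E
```

```text
[  5.363   -0.3081 102.2   ] [-0.7722 -0.2863 -0.4123] -0.004251042866591458
```

View pics/w35c.png

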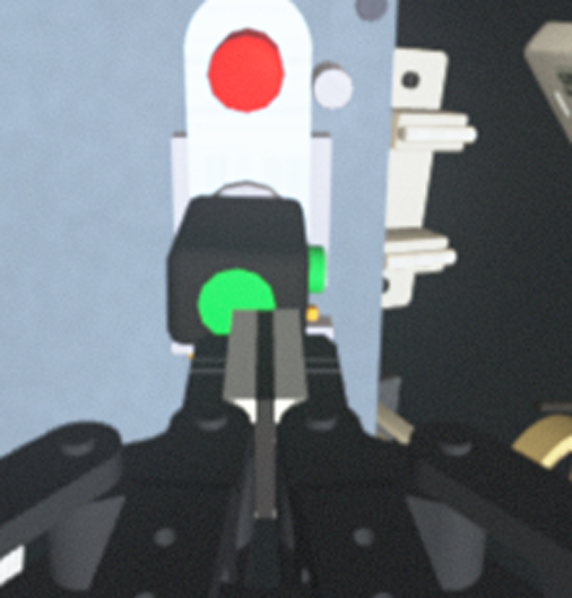

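Request:
apply_moves(
  targets=[0, 0, 0.004, 0, 0, 0, 0, 0, 0.008, 0, 0, 0, 0, 0, 0.012, 0, 0, 0, 0, 0, 0.016, 0, 0, 0, 0, 0, 0.018, 0, 0, 0],
)

```text
time: 37.75
tool_pos: [0.534, -0.0772, 0.1745]
tcp_rot: [-3.142, -0.522, -0.144]
force: [0.2, 0.2, 0.2]
opening: -0.001
```

Request:
apply_moves(
  targets=[0, 0, 0.002, 0, 0, 0, 0, 0, 0.004, 0, 0, 0],
)

```text
time: 38.0
tool_pos: [0.5361, -0.0775, 0.1714]
tcp_rot: [3.141, -0.523, -0.144]
force: [-0.9, 0.1, 0.5]
opening: -0.0
```

Request:
apply_moves(
  targets=[0, 0, 0.0015, 0, 0, 0, 0, 0, 0.003, 0, 0, 0],
)

```text
time: 38.25
tool_pos: [0.5386, -0.0779, 0.1715]
tcp_rot: [3.141, -0.525, -0.143]
force: [-18.3, 2.8, 23.4]
opening: 0.004
```

Request:
apply_moves(
  targets=[0, 0, -0.002, 0, 0, 0, 0, 0, -0.01, 0, 0, 0, 0, 0, -0.05, 0, 0, 0, 0, 0, -0.09, 0, 0, 0, 0, 0, -0.09, 0, 0, 0, 0, 0, -0.09, 0, 0, 0],
)

```text
time: 39.0
tool_pos: [0.4927, -0.0712, 0.2462]
tcp_rot: [-3.142, -0.522, -0.144]
force: [0.1, -0.2, -0.5]
opening: 0.001
```

Request:
apply_moves(
  targets=[0, 0, 0, 0, 0, 0, 0, 0, 0, 0, 0, 0, 0, 0, 0, 0, 0, 0, 0, 0, 0, 0, 0, 0, 0, 0, 0, 0, 0, 0],
  hand=-0.4,
)

```text
time: 39.62
tool_pos: [0.4931, -0.0713, 0.2468]
tcp_rot: [3.142, -0.522, -0.144]
force: [0.5, 0.1, 1.0]
opening: 0.697
```

```bash
python3 - <<'E'
from h import *
w=snap('wrist','w36.png');p,R,o=cur();print(p,o['force'])
crop('w36.png',230,110,330,290,4,'w36c.png')
E
```

```text
[ 0.4931 -0.0713  0.2468] [-0.1402 -0.6663  0.1158]
```

View pics/w36c.png

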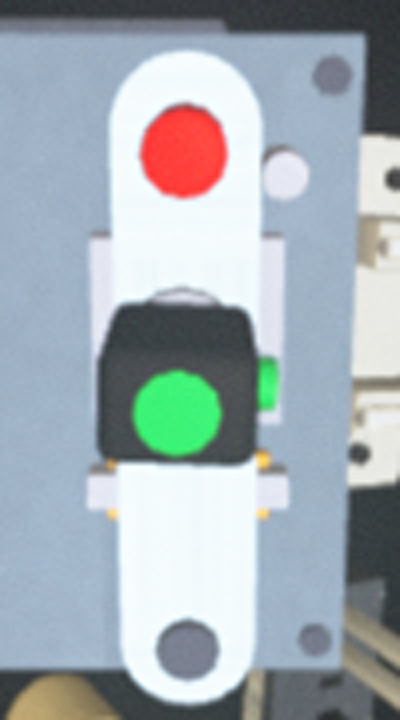

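```bash
python3 - <<'E'
from h import *
w=load('w36.png');b=bedR();n=b[:,2];f=lambda a,c:(230+(a+.5)/4-.5,110+(c+.5)/4-.5)
def ob(uv,z):
    oo,d=ray(w,uv);X=oo+d*(n@(B0+n*z/1000-oo))/(n@d);return (b.T@(X-B0)*1000).round(1)[:2]
for nm,q,z in(('cap',(177,413),80),('knob',(184,151),54),('stop',(285,174),22),('piv',(188,649),28)):print(nm,ob(f(*q),z))
s=snap('scene','s36.png');X,r=tri([(w,f(177,413)),(s,(311.2,183.1))]);print('cap bed tri',b.T@(X-B0)*1000)
crop('s36.png',285,165,345,215,12,'s36d.png')
E
```

```text
cap [-1.1 -0.1]
knob [ 0.1 50.6]
stop [24.  42.1]
piv [ -0.3 -83.7]
cap bed tri [-1.5518 -1.455  79.3501]
```

View pics/s36d.png

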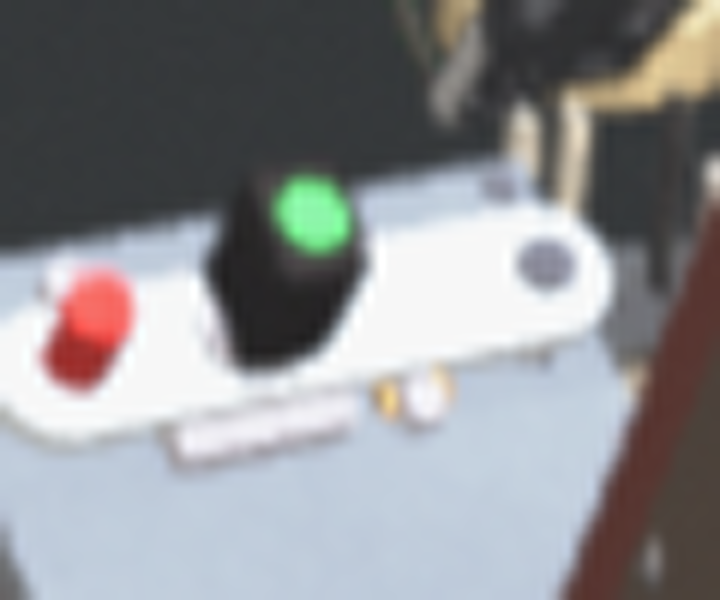

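The cap is now within about 1 mm of the hole axis at bed z ≈ 79–80 (home is 80). The button is out, the arm is on its stop and the robot is clear, so I'm handing in.

```bash
python3 - <<'E'
from h import *
s=load('s36.png');T=snap('top','t36.png')
print(manip.get_obs()['time'],manip.finish_job())
E
```

```text
the job is handed in; nothing more can be done
39.775 None
```

The job is handed in at 39.8 s. The orange pin is parked home in the orange-banded dock, the arm is closed on its stop, and the green pin is pushed home with its button out.

**What was done**
- **Orange pin:** I drew it out of the bed, and stood it in the orange dock's mouth to take a lower grip. Once loosened, it toppled to about a 36° lean there. I regripped it with the button squeezed in and pushed it home.
- **Clamp arm:** I swung it closed against the stop post. At the end it took about 8 N with no further travel.
- **Green pin:** I took it from its dock with the button squeezed, pushed it through arm and bed to a hard seat at 38 N, then released it.

**Last checks**
- **Orange pin:** its cap is at z = 0.131 m against 0.133 m expected, with the button out.
- **Green pin:** after release it leaned about 1.5° downhill, so I pressed its top once with shut fingers, about 30 N. Its cap then measured bed z ≈ 79–80 mm against 80, about 1 mm off the hole axis, with the button out.
- **Clamp arm:** the knob and stop post measured within 1 mm of their closed positions.

**Points that disagreed or went wrong**
- **Fingertip position:** the fingertips were about 28 mm farther back than the description gives, so my first grip caught only the top of the orange handle. After that pull the button was out again in the picture. I cannot say for certain that it was fully pressed during the whole pull.
- **Knob force:** gripping the knob on the arc built up about 30 N of sideways force. I released it and finished by pushing with one finger.
- **Bystanders:** nothing on the bench was touched on purpose, and the top view showed nothing shifted. I did not measure the mug or the other bystanders again at the end.

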